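# Gauge and sort salvaged lampholders

### The job

First lift the handlamp off the blue stand by its handle and set it upright, wholly on the cork pad. Then push the plug gauge into every lampholder as far as it will go and sort them: those it enters right up to its flange stand upright on the blue stand, those that stop it go in the red bin, and the gauge goes back upright in its rest. Don't tip the handlamp over, and leave the other things on the bench where they are.

Things in the scene. Friction and masses are not known exactly. Their poses are not given: they have to be found in the camera images.
- handlamp: battery handlamp: black foot 84 dia, white lit part, orange cap, 161 high; 0.36 to 0.59 kg. Origin: centre of underside. Handle: black level bar 14 x 14 along the lamp's own y, on the lamp's axis, centre 154 above the underside, 64 free between its two uprights, 42 free below. Starts on the blue stand
- stand: blue steel tray stand, fixed, 144 (its x) x 284 (its y), floor 40 above the bench, lip to 54 above the bench all round, 4 thick. Origin on the bench under its centre. Holders that pass stand here. It may be left or right of the robot
- bin: red open reject bin, fixed, 144 (its x) x 284 (its y) x 40 high, walls 4 and floor 4 thick. Origin at the centre of its underside. It may be left or right
- pad: round cork pad, fixed on the bench, 150 dia, 6 thick. Origin at the centre of its underside
- rest: gauge rest, fixed: steel plate 74 x 74 x 8 with a black round cup on it, 62 outside, 38 inside, rim 50 above the bench. Origin at the centre of its underside, on the cup's axis. The gauge hangs upright in it by its flange
- gauge: plug gauge, steel pin 24 dia x 34 long pointing down with a 6 long tapered foot, above it a steel flange 50 dia x 8, above it a green round handle 24 dia x 80 (122 overall), 0.16 to 0.26 kg. Origin at the centre of the pin's lower end, z up along the handle. In its rest the origin is 16 above the bench
- holder0: white porcelain lampholder, brass bands, 0.2 kg, upright: base flange 72 dia x 12, round body 48 dia up to the rim at 75. Origin: centre of underside, z up. Bore from the top 28 dia, brass disc 10 below the rim. All look alike: a sound one takes the gauge's full 34 (flange on rim), a faulty one stops it about 16 deep. 3 or 4 of the six are there (None: absent), between stand and bin
- disc0 (a joint): the brass contact disc (25 dia) in holder0's bore: 0 with its face 10 mm below the rim, grows (m) as the gauge pushes it down; takes about 2.5 N and stays where it was pushed. It can go at most 0.026 in a sound holder (0.024 when the gauge's flange meets the rim), 0.006 in a faulty one
- holder1: lampholder like holder0, sound or faulty
- disc1 (a joint): the brass contact disc (25 dia) in holder1's bore: 0 with its face 10 mm below the rim, grows (m) as the gauge pushes it down; takes about 2.5 N and stays where it was pushed. It can go at most 0.026 in a sound holder (0.024 when the gauge's flange meets the rim), 0.006 in a faulty one
- holder2: lampholder like holder0, sound or faulty
- disc2 (a joint): the brass contact disc (25 dia) in holder2's bore: 0 with its face 10 mm below the rim, grows (m) as the gauge pushes it down; takes about 2.5 N and stays where it was pushed. It can go at most 0.026 in a sound holder (0.024 when the gauge's flange meets the rim), 0.006 in a faulty one
- holder3: lampholder like holder0, sound or faulty
- disc3 (a joint): the brass contact disc (25 dia) in holder3's bore: 0 with its face 10 mm below the rim, grows (m) as the gauge pushes it down; takes about 2.5 N and stays where it was pushed. It can go at most 0.026 in a sound holder (0.024 when the gauge's flange meets the rim), 0.006 in a faulty one
- holder4: lampholder like holder0, sound or faulty
- disc4 (a joint): the brass contact disc (25 dia) in holder4's bore: 0 with its face 10 mm below the rim, grows (m) as the gauge pushes it down; takes about 2.5 N and stays where it was pushed. It can go at most 0.026 in a sound holder (0.024 when the gauge's flange meets the rim), 0.006 in a faulty one
- holder5: lampholder like holder0, sound or faulty
- disc5 (a joint): the brass contact disc (25 dia) in holder5's bore: 0 with its face 10 mm below the rim, grows (m) as the gauge pushes it down; takes about 2.5 N and stays where it was pushed. It can go at most 0.026 in a sound holder (0.024 when the gauge's flange meets the rim), 0.006 in a faulty one
- glue: white glue bottle, 56 dia, 100 high; bystander, leave alone
- spool: copper wire spool, 70 dia, 60 high; bystander, leave alone
- jar: amber jar with steel lid, 60 dia, 75 high; bystander, leave alone
- driver: red-handled screwdriver 180 long lying on the bench, origin near its middle; bystander, leave alone
- spanner: steel spanner 160 long lying on the bench, origin near its middle; bystander, leave alone
- candlestick: brass candlestick, 100 dia foot, 172 high; bystander, leave alone
There are look-alikes about, which are no part of the job. What is shaped like the handlamp but purple or turquoise is not meant.

How it is judged:
By the outcome, as a careful person would: the job done as asked, in the order asked, and still so for the second after the job is handed in, with the robot touching nothing.
Of holder0, holder1, holder2, holder3, holder4, holder5 only 3 to 4 are there at a start; the rules pass over those that are not, and their reading is None.
At some moment in a run one of holder0, holder1, holder2, holder3, holder4, holder5 may be knocked a few centimetres aside while the robot is not near it.
It also fails if it takes over 210 s, if anything falls off the work surface, if the arm or the gripper's body presses on something with over 40 N, if the wrist force passes 120 N, or if a joint passes its speed limit or range.

### The arm

A 6-joint arm with a two-finger parallel gripper is mounted at the origin on the work surface. World frame = base frame: x ahead of the robot, y to its left, z up, the work surface at z = 0. Lengths are in m, angles in rad, forces in N, time in s.
With the tool pointing down it reaches from about 0.225 to 0.875 m from the base axis. Payload 3.4 kg.
Tool frame: the origin (TCP) lies at the very end of the fingers, on their centre line; the grasp point (between the pads) lies 19 mm behind it; z points along the fingers, y is the direction in which the jaws open and shut (so a half turn about z gives the same grasp; the last joint's range is limited). The gripper opens to 85 mm and grips with 20 to 120 N. Pads are 22 mm wide; open, the fingers measure 114 mm over their backs; the gripper's body (76 mm by 85 mm) begins 54 mm behind the grasp point. The pads swing forward as they close: fully open they stand 13 mm farther back than shut.
Start: joints at [1.217, 0.276, 1.505, -0, 1.361, -0.121], TCP at [0.133, 0.56, 0.231] pointing down, gripper open.
Joint ranges: [-2.89, 2.89], [-0.75, 2.08], [0.22, 2.7], [-1.18, 4.32], [0.11, 2.71], [-2.7, 2.7]. Speed limits (rad/s): [2.57, 2.57, 3.14, 3.14, 3.14, 3.14].

### API

Orientations are given as a rotation vector (axis times angle).
In Python, from workcell import sensors, cams, close_job gives the robot as it stands. The module is installed in compiled form; this text tells all that it offers.
- The arm moves only by the tool arm_command, never from a script. Its argument "series" is a list that holds one entry, the list of rows, each a list of 5 numbers: the finger opening in mm, from 0 to 85.4, then the shift along the tool's x, y, z in mm, then the turn about the tool's z in rad. A call has exactly 10 rows; each row is the pose to reach, as a shift and turn from the pose commanded when the call began, along the tool's axes at that moment; what a row does not reach only later rows make up. A row lasts 1/8 s, in which the tool goes at most 62.5 mm and 10.7 degrees, less where a joint would pass 70% of its speed; a pose out of reach is approached as far as the arm can. A call with a gripper value outside its range is refused whole. The fingers move at their own pace and stop on an object; "newtons" is the grip in N (left out, the last holds). Time passes only in rows, so rows that repeat a pose let the fingers close, or fill a call up. It gives the time, the measured TCP pose, the force and the opening at its end, in the units of the state.
- sensors.read_state(): the state, without advancing time (a new reading comes with each control period).
- cams.capture(name): name is "side" or "top" or "wrist"; returns (picture, depth): 480x640x3 uint8, red, green, blue; 480x640 float32, m along the optical axis (not along the pixel's ray), 0 where there is no reading.
- cams.camera_model(name): a dict with "camera_matrix" (3x3 intrinsics, pixels), "cam_to_world" (4x4, takes a point from camera to world coordinates). Camera axes: x right, y down, z forward; pixel columns grow to the right and rows downward; lengths in m; the calibration is good to about 2 mm. The wrist camera is an equidistant fisheye: a pixel r from the principal point sees the ray r / f radians off the axis. A picture is of the moment at which its call begins: read the wrist's pose just before it. camera_model takes no time and is no camera call; for the wrist camera it gives the pose at the moment of the call.
- close_job(): hands the job in, once; it reports no verdict.
The state is a dict: "clock": time; "qpos": joint angles; "joint_vel": joint speeds; "effort": joint torques, N m; "eef_pos": TCP position; "tcp_rot": TCP orientation; "ft_force": force on the tool from outside, world axes, zero at the start; "moment": the same for the moment, N m; "gripper_width": finger opening in m.
Only numpy, scipy, OpenCV 4.12 (cv2) and the standard library are available. Lean on these libraries where they do the work, as an engineer would, in place of code of your own. Each camera call takes 0.05 s, during which the arm holds its last target.

## Working session

There is one attempt and no reset: what is moved stays moved. The work goes in short steps, Python scripts to look and compute and a tool call to move; the robot and the scene stay as the last step left them, time stands still between calls to the robot, and variables do not carry over. Pictures are saved under pics/ and viewed, and the job is handed in when it is done.

Besides the shell and the picture viewer there is one more tool, called after ">>>" by a JSON object that holds its "method" and its "body". arm_command: Moves the arm, as the interface text tells. Its arguments: {"type":"object","properties":{"series":{"type":"array","items":{"type":"array","items":{"type":"array","items":{"type":"number"}}}},"newtons":{"type":"number"}},"required":["series"]}

```bash
mkdir -p pics; ls
cat > h.py <<'E'
import numpy as np,cv2
from workcell import sensors,cams
def cap(n,fn=None):
    m=cams.camera_model(n); p,d=cams.capture(n)
    if fn: cv2.imwrite('pics/'+fn,p[:,:,::-1])
    return p,d,np.array(m['camera_matrix']),np.array(m['cam_to_world'])
def ray(u,v,K,T,fish=False):
    x=(u-K[0,2])/K[0,0];y=(v-K[1,2])/K[1,1]
    if fish:
        r=np.hypot(x,y); s=np.sin(r)/r if r>1e-9 else 1
        d=np.array([x*s,y*s,np.cos(r)])
    else: d=np.array([x,y,1.])
    return T[:3,3],T[:3,:3]@d
def onz(u,v,z,K,T,fish=False):
    o,d=ray(u,v,K,T,fish); return o+d*(z-o[2])/d[2]
def st():
    s=sensors.read_state()
    for k in s: print(k,np.round(s[k],4))
    return s
E
python3 - <<'E'
from h import *
st()
for n in('top','side','wrist'):
    p,d,K,T=cap(n,n+'0.png'); print(n,K.round(1).tolist(),T.round(3).tolist())
E
```

```text
pics
clock 0.0
qpos [ 1.217   0.2766  1.5062  0.      1.3607 -0.121 ]
joint_vel [ 0.0024 -0.0011  0.0014  0.0008 -0.0016 -0.0001]
effort [-1.40000e-03 -4.16774e+01 -2.45797e+01 -2.00000e-04  1.11000e-02
  0.00000e+00]
eef_pos [0.1324 0.559  0.2304]
tcp_rot [-3.6470e-01 -3.1199e+00  2.8000e-03]
ft_force [ 0.1338  0.6151 -0.5622]
moment [-0.0238 -0.0343  0.0524]
gripper_width 0.0853
top [[513.3, 0.0, 327.5], [0.0, 513.3, 242.8], [0.0, 0.0, 1.0]] [[0.01, -0.988, 0.156, 0.344], [-1.0, -0.012, -0.012, 0.101], [0.014, -0.156, -0.988, 1.413], [0.0, 0.0, 0.0, 1.0]]
side [[459.0, 0.0, 323.7], [0.0, 459.0, 241.3], [0.0, 0.0, 1.0]] [[0.884, -0.358, 0.301, 0.218], [-0.467, -0.683, 0.562, -0.555], [0.004, -0.637, -0.771, 0.925], [0.0, 0.0, 0.0, 1.0]]
wrist [[371.6, 0.0, 327.4], [0.0, 371.6, 239.3], [0.0, 0.0, 1.0]] [[0.23, 0.92, 0.318, 0.051], [0.973, -0.217, -0.078, 0.578], [-0.002, 0.327, -0.945, 0.375], [0.0, 0.0, 0.0, 1.0]]
```

View pics/top0.png

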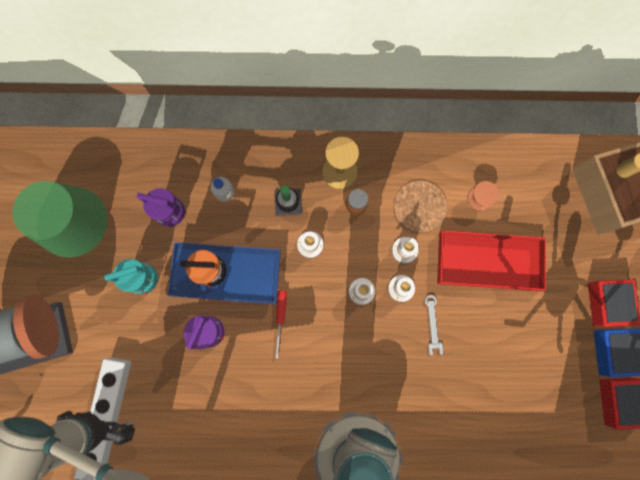

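View pics/side0.png

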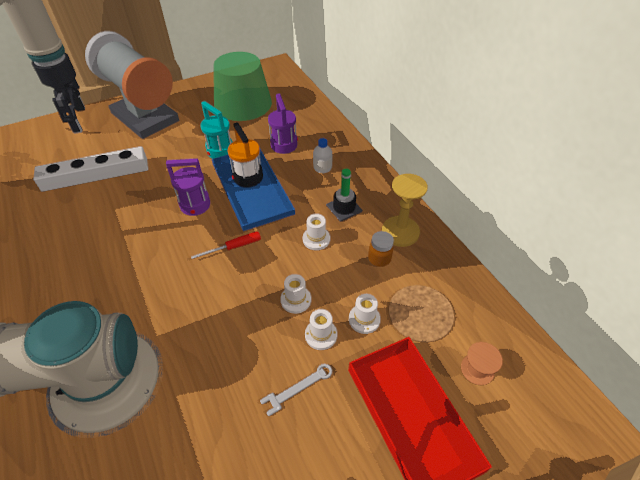

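View pics/wrist0.png

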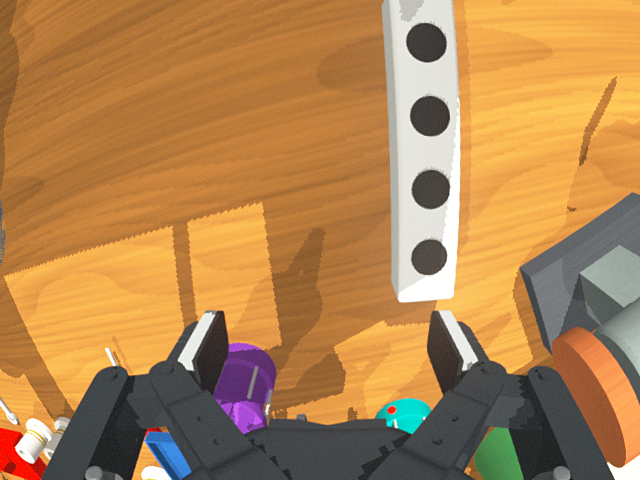

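Candidates for the handlamp, by pixels in the top view: orange cap (204,265), purple (163,207) and (203,332), turquoise (131,276). Only the orange one stands on the blue stand and has the white lit part. I'll enlarge it to confirm.

Run:
```python
from h import *
p=cv2.imread('pics/top0.png'); s=cv2.imread('pics/side0.png')
a=cv2.resize(p[235:310,160:290],None,fx=6,fy=6,interpolation=2)[:440]
cv2.imwrite('pics/c1.png',a)
b=cv2.resize(s[110:240,190:310],(552,598),interpolation=2); cv2.imwrite('pics/c2.png',b)
c=cv2.resize(p[170:310,265:430],None,fx=4.2,fy=4.2,interpolation=2); cv2.imwrite('pics/c3.png',c)
```

```text
(no output)
```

View pics/c1.png

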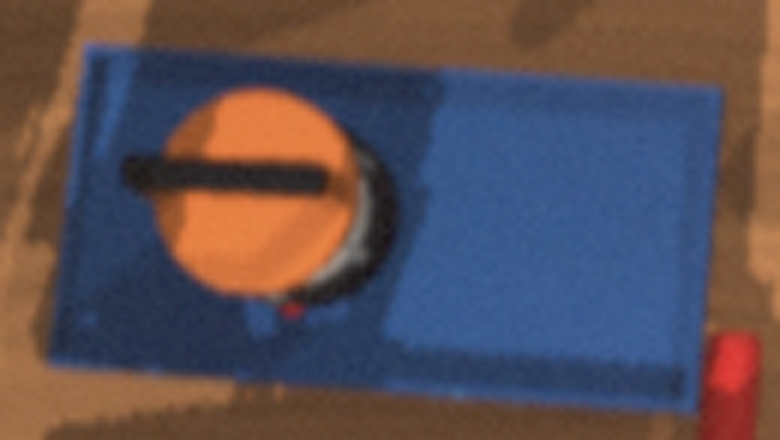

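View pics/c2.png

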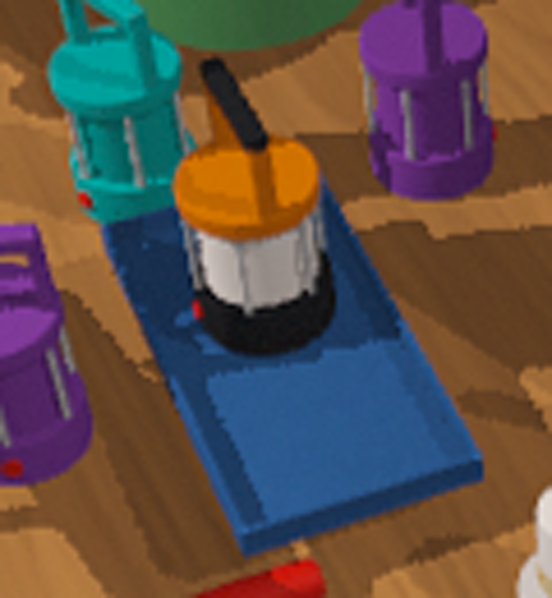

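View pics/c3.png

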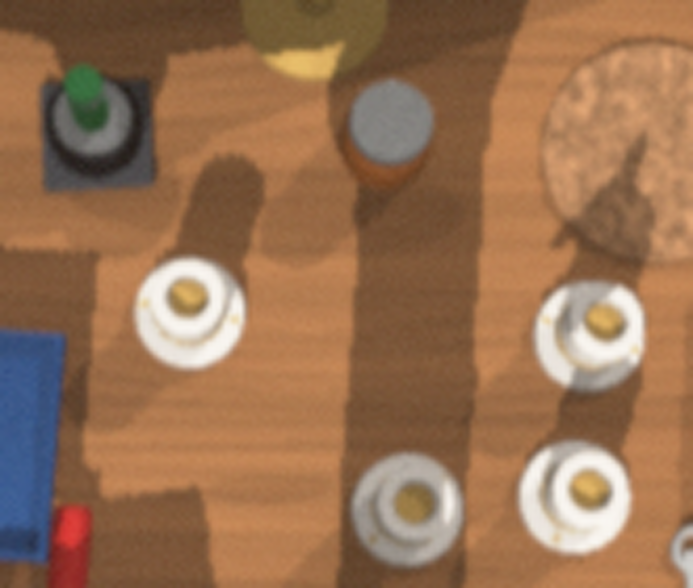

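Confirmed: the orange-capped lamp with the black foot and black bar handle, on the blue stand, is the one meant. Now I'll measure everything.

Run:
```python
from h import *
p,d,K,T=cap('top','top1.png')
Ps,ds,Ks,Ts=cap('side','side1.png')
def P(u,v,z):return onz(u,v,z,K,T)
def pd(u,v):
    z=np.median(d[int(v)-1:int(v)+2,int(u)-1:int(u)+2]);x=(u-K[0,2])/K[0,0]*z;y=(v-K[1,2])/K[1,1]*z
    return (T@[x,y,z,1])[:3]
print('bar ends',P(180.8,263.7,.194+.007),P(214.7,265,.201), 'depth',pd(198,264))
for n,q in dict(stand=[(174.5,242.5),(280,250),(276,303.5),(168.5,295.5)]).items():
    for c in q: print(n,P(*c,.054).round(3))
hsv=cv2.cvtColor(p,cv2.COLOR_RGB2HSV)
def blob(m,lo=30):
    n,l,s,c=cv2.connectedComponentsWithStats(m.astype(np.uint8))
    return [(s[i],c[i],l==i) for i in range(1,n) if s[i][4]>lo]
H,S,V=[hsv[...,i].astype(int) for i in range(3)]
for nm,m,z in [('red',((H<5)|(H>175))&(S>190)&(V>90),.04),('blue',(H>100)&(H<118)&(S>130),.054)]:
    for s,c,mm in blob(m,800):
        r=cv2.minAreaRect(np.argwhere(mm)[:,::-1].astype(np.float32)); 
        print(nm,s,c,P(*r[0],z).round(3),[P(*q,z).round(3)[:2].tolist() for q in cv2.boxPoints(r)])
# height map
v,u=np.mgrid[:480,:640]
X=np.stack([(u-K[0,2])/K[0,0]*d,(v-K[1,2])/K[1,1]*d,d,np.ones_like(d)],-1)@T.T
np.save('X.npy',X[...,:3])
print('handle z max', X[255:275,180:220,2].max())
for nm,(u0,u1,v0,v1),lo,hi in [('rest cup',(272,304,185,216),.044,.056),('gaugehandle',(272,304,180,216),.128,.15),('pad',(385,450,170,240),.003,.009),
  ('h0',(292,328,228,262),.066,.082),('h1',(390,422,232,266),.066,.082),('h2',(386,418,272,304),.066,.082),('h3',(345,378,274,308),.066,.082),
  ('f0',(292,328,228,262),.008,.016),('f1',(390,422,232,266),.008,.016),('f2',(386,418,272,304),.008,.016),('f3',(345,378,274,308),.008,.016)]:
    q=X[v0:v1,u0:u1,:3].reshape(-1,3); q=q[(q[:,2]>lo)&(q[:,2]<hi)]
    mc=cv2.minEnclosingCircle(q[:,:2].astype(np.float32)) if len(q) else None
    print(nm,len(q),q.mean(0).round(4),mc)
```

```text
bar ends [0.48188612 0.43296623 0.201     ] [0.47975268 0.35284139 0.201     ] depth [0.48155925 0.39215212 0.20188677]
stand [0.555 0.493 0.054]
stand [0.539 0.211 0.054]
stand [0.396 0.218 0.054]
stand [0.414 0.501 0.054]
red [ 440  232  105   58 3414] [501.35237258 257.4771529 ] [ 0.519 -0.362  0.04 ] [[0.458, -0.21], [0.6, -0.224], [0.581, -0.516], [0.44, -0.498]]
blue [ 206  248   73   55 2878] [248.29013204 275.12161223] [0.473 0.309 0.054] [[0.41, 0.403], [0.549, 0.399], [0.537, 0.214], [0.398, 0.221]]
blue [594 329  46  48 839] [608.52562574 351.8045292 ] [ 0.279 -0.676  0.054] [[0.335, -0.618], [0.342, -0.738], [0.223, -0.733], [0.217, -0.615]]
handle z max 1.4130955310947981
rest cup 149 [0.676  0.1951 0.0508] ((0.6834164261817932, 0.1970687359571457), 0.03167567402124405)
gaugehandle 74 [0.6823 0.1969 0.1376] ((0.6830500960350037, 0.19713324308395386), 0.011775868013501167)
pad 1926 [ 0.6784 -0.171   0.0058] ((0.6793872117996216, -0.1666080206632614), 0.13495473563671112)
h0 207 [0.5628 0.133  0.0739] ((0.5639743804931641, 0.1328296661376953), 0.02426767349243164)
h1 216 [ 0.5507 -0.1297  0.0737] ((0.5518823862075806, -0.12945285439491272), 0.02463511936366558)
h2 212 [ 0.445  -0.1183  0.074 ] ((0.4453209936618805, -0.11903171986341476), 0.024465324357151985)
h3 212 [ 0.4354 -0.0101  0.0742] ((0.4355904757976532, -0.010126883164048195), 0.02379601076245308)
f0 183 [0.5555 0.1331 0.012 ] ((0.5702626705169678, 0.13081572949886322), 0.0556924045085907)
f1 173 [ 0.5442 -0.1211  0.0121] ((0.5550411343574524, -0.1310211420059204), 0.05466192588210106)
f2 183 [ 0.4409 -0.1106  0.0122] ((0.4521522521972656, -0.11269795149564743), 0.047942470759153366)
f3 206 [ 0.431  -0.006   0.0121] ((0.435200959444046, -0.01026071235537529), 0.035904910415410995)
```

```bash
cat >> h.py <<'E'
from scipy.spatial.transform import Rotation as Rn
def go(x,y,z,yaw=np.pi/2):
    s=sensors.read_state(); R=Rn.from_rotvec(s['tcp_rot']).as_matrix()
    sh=R.T@(np.array([x,y,z])-s['eef_pos'])*1000
    a=np.arctan2(R[1,0],R[0,0]); t=(a-yaw+np.pi)%(2*np.pi)-np.pi
    print('t',round(float(s['clock']),2),'tcp',np.round(s['eef_pos'],4),'F',np.round(s['ft_force'],1),'w',round(float(s['gripper_width']),4),'q6',round(s['qpos'][5],2),'| shift',sh.round(1),'turn',round(t,3),'tilt',np.round(R[:2,2],4))
E
python3 - <<'E'
from h import *
go(.481,.392,.275)
p=cv2.imread('pics/top1.png')[:,:,::-1]
X=np.load('X.npy')
K=np.array(cams.camera_model('top')['camera_matrix']);T=np.array(cams.camera_model('top')['cam_to_world'])
hsv=cv2.cvtColor(p,cv2.COLOR_RGB2HSV)
def pk(u0,u1,v0,v1,lo,hi):
    q=X[v0:v1,u0:u1].reshape(-1,3);q=q[(q[:,2]>lo)&(q[:,2]<hi)];return len(q),q.mean(0).round(3),np.ptp(q,0).round(3)
print('pad',pk(390,447,175,222,.0035,.009)); 
print('copper',pk(465,500,178,212,.03,.08)); print('candle top',pk(320,362,135,172,.15,.19)); print('jar',pk(345,370,185,212,.06,.09))
for c in [(393,207),(448,207),(420,180),(420,232)]: print(onz(*c,.006,K,T).round(3))
print('turq',pk(105,157,255,295,.1,.2),'purp',pk(180,225,315,350,.1,.2),'purp2',pk(135,185,185,228,.1,.2))
E
```

```text
t 0.25 tcp [0.1326 0.5593 0.2309] F [-0.1  0.4  0. ] w 0.0854 q6 -0.12 | shift [-377.6  -82.4  -44.1] turn 1.338 tilt [-0.0003 -0.0008]
pad (1274, array([ 0.691, -0.174,  0.006]), array([0.136, 0.16 , 0.005]))
copper (500, array([ 0.702, -0.345,  0.06 ]), array([0.068, 0.069, 0.017]))
candle top (838, array([0.772, 0.053, 0.172]), array([0.083, 0.081, 0.016]))
jar (317, array([0.677, 0.006, 0.075]), array([0.052, 0.052, 0.021]))
[ 0.671 -0.099  0.006]
[ 0.674 -0.254  0.006]
[ 0.751 -0.177  0.006]
[ 0.601 -0.174  0.006]
turq (898, array([0.462, 0.587, 0.119]), array([0.08 , 0.083, 0.07 ])) purp (903, array([0.322, 0.399, 0.12 ]), array([0.082, 0.083, 0.069])) purp2 (840, array([0.648, 0.523, 0.119]), array([0.083, 0.083, 0.067]))
```

>>> {"method": "arm_command", "body": {"series": [[[60,-20,-4,-30,0.15],[60,-75,-16,-44,0.33],[60,-130,-28,-44,0.5],[60,-185,-40,-44,0.67],[60,-240,-52,-44,0.84],[60,-295,-64,-44,1.01],[60,-345,-75,-44,1.18],[60,-378,-82,-44,1.338],[60,-378,-82,-44,1.338],[60,-378,-82,-44,1.338]]], "newtons": 60}}

```text
clock: 1.5
eef_pos: [0.4809, 0.3927, 0.275]
tcp_rot: [-2.22, -2.222, 0.001]
ft_force: [-0.5, 0.8, 0.0]
gripper_width: 0.0602
```

Run:
```python
from h import *
go(.481,.392,.175)
p,d,K,T=cap('wrist','w2.png'); print(K[0,0],T[:3,3].round(3))
p,d,K,T=cap('side','s2.png')
```

```text
t 1.5 tcp [0.4809 0.3927 0.275 ] F [-0.5  0.8  0. ] w 0.0602 q6 0.57 | shift [ -0.7   0.2 100. ] turn 0.001 tilt [-0.0013  0.0002]
371.64829954431775 [0.482 0.476 0.419]
```

View pics/w2.png

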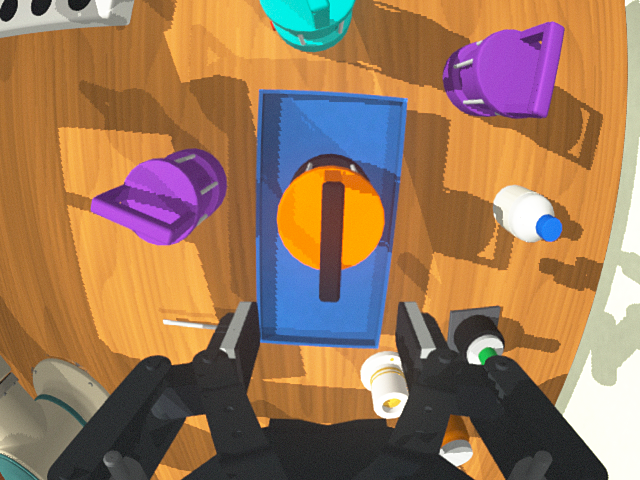

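The wrist view shows the orange lamp's bar running from (333,183) to (329,300), nicely between the fingers. Checking its position from this view.

Run:
```python
from h import *
m=cams.camera_model('wrist');K=np.array(m['camera_matrix']);T=np.array(m['cam_to_world'])
a=onz(333,183,.201,K,T,True);b=onz(329.5,300,.201,K,T,True);print(a,b,(a+b)/2)
```

```text
[0.48454598 0.43632437 0.201     ] [0.48277561 0.35802578 0.201     ] [0.4836608  0.39717507 0.201     ]
```

>>> {"method": "arm_command", "body": {"series": [[[60,2,1.5,40,0],[60,2,1.5,80,0],[60,2,1.5,100,0],[60,2,1.5,100,0],[5,2,1.5,100,0],[5,2,1.5,100,0],[5,2,1.5,100,0],[5,2,1.5,100,0],[5,2,1.5,100,0],[5,2,1.5,100,0]]], "newtons": 60}}

```text
clock: 2.85
eef_pos: [0.4834, 0.3949, 0.1768]
tcp_rot: [2.221, 2.221, 0.003]
ft_force: [-1.0, 0.5, 6.2]
gripper_width: 0.0128
```

>>> {"method": "arm_command", "body": {"series": [[[5,0,0,-15,0],[5,0,0,-40,0],[5,0,0,-70,0],[5,0,0,-100,0],[5,0,0,-125,0],[5,0,0,-130,0],[5,0,0,-130,0],[5,0,0,-130,0],[5,0,0,-130,0],[5,0,0,-130,0]]], "newtons": 70}}

```text
clock: 4.1
eef_pos: [0.4829, 0.3944, 0.3046]
tcp_rot: [-2.221, -2.221, 0.002]
ft_force: [0.3, 0.5, -5.0]
gripper_width: 0.0126
```

Run:
```python
from h import *
go(.676,-.175,.305)
cap('side','s3.png')
```

```text
t 4.1 tcp [0.4829 0.3944 0.3046] F [ 0.3  0.5 -5. ] w 0.0126 q6 0.57 | shift [-5.694e+02  1.931e+02 -2.000e-01] turn -0.0 tilt [-0.001  -0.0006]
```

View pics/s3.png

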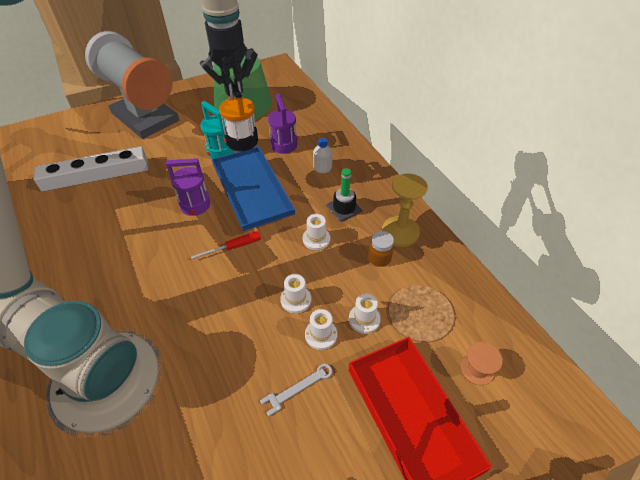

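The lamp (side view, cap at (238,112)) hangs upright and clear of the stand. Now carrying it to the pad.

>>> {"method": "arm_command", "body": {"series": [[[5,-15,5,0,0],[5,-45,15,0,0],[5,-90,30,0,0],[5,-135,45,0,0],[5,-180,60,0,0],[5,-225,75,0,0],[5,-270,90,0,0],[5,-315,105,0,0],[5,-360,120,0,0],[5,-405,135,0,0]]]}}

```text
clock: 5.4
eef_pos: [0.618, -0.0132, 0.3055]
tcp_rot: [2.222, 2.22, -0.0]
ft_force: [1.0, 0.6, -4.9]
gripper_width: 0.0126
```

>>> {"method": "arm_command", "body": {"series": [[[5,-45,16,0,0],[5,-90,32,0,0],[5,-125,46,0,0],[5,-150,54,0,0],[5,-162,58,0,0],[5,-164,58,0,0],[5,-164,58,25,0],[5,-164,58,55,0],[5,-164,58,85,0],[5,-164,58,110,0]]]}}

```text
clock: 6.65
eef_pos: [0.6753, -0.1722, 0.1945]
tcp_rot: [-2.218, -2.222, -0.0]
ft_force: [0.7, -0.2, -4.2]
gripper_width: 0.0126
```

Run:
```python
from h import *
go(.676,-.175,.143)
cap('side','s4.png')
```

```text
t 6.65 tcp [ 0.6753 -0.1722  0.1945] F [ 0.7 -0.2 -4.2] w 0.0126 q6 -0.35 | shift [-2.9  0.8 51.5] turn 0.002 tilt [-0.001   0.0015]
```

View pics/s4.png

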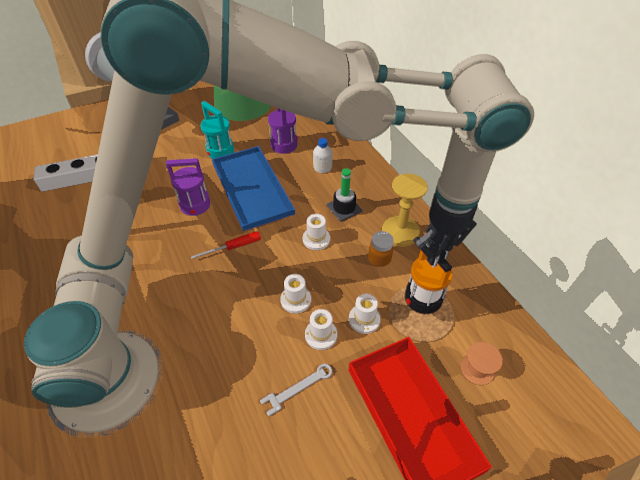

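>>> {"method": "arm_command", "body": {"series": [[[5,-3,1,20,0],[5,-3,1,35,0],[5,-3,1,44,0],[5,-3,1,48,0],[5,-3,1,50,0],[5,-3,1,51,0],[5,-3,1,51,0],[5,-3,1,52,0],[5,-3,1,52,0],[5,-3,1,52,0]]]}}

```text
clock: 7.95
eef_pos: [0.6771, -0.1775, 0.1433]
tcp_rot: [-2.221, -2.221, -0.0]
ft_force: [-0.3, -0.5, -4.8]
gripper_width: 0.0126
```

>>> {"method": "arm_command", "body": {"series": [[[5,0,0,0.5,0],[5,0,0,1,0],[5,0,0,1.5,0],[5,0,0,2,0],[5,0,0,2,0],[5,0,0,2,0],[5,0,0,2,0],[5,0,0,2,0],[5,0,0,2,0],[5,0,0,2,0]]]}}

```text
clock: 9.2
eef_pos: [0.6772, -0.1777, 0.1429]
tcp_rot: [2.22, 2.22, 0.001]
ft_force: [-3.2, 0.8, 5.4]
gripper_width: 0.0127
```

>>> {"method": "arm_command", "body": {"series": [[[20,0,0,1,0],[35,0,0,1,0],[50,0,0,1,0],[60,0,0,1,0],[60,0,0,0,0],[60,0,0,0,0],[60,0,0,-15,0],[60,0,0,-50,0],[60,0,0,-90,0],[60,0,0,-130,0]]]}}

```text
clock: 10.45
eef_pos: [0.6771, -0.1775, 0.2739]
tcp_rot: [2.22, 2.221, 0.001]
ft_force: [0.4, -0.4, -0.6]
gripper_width: 0.0601
```

Run:
```python
from h import *
go(.683,.197,.23)
cap('side','s5.png')
p,d,K,T=cap('top','t5.png')
```

```text
t 10.45 tcp [ 0.6771 -0.1775  0.2739] F [ 0.4 -0.4 -0.6] w 0.0601 q6 -0.36 | shift [374.5   5.8  43.7] turn 0.0 tilt [ 0.0015 -0.0004]
```

View pics/s5.png

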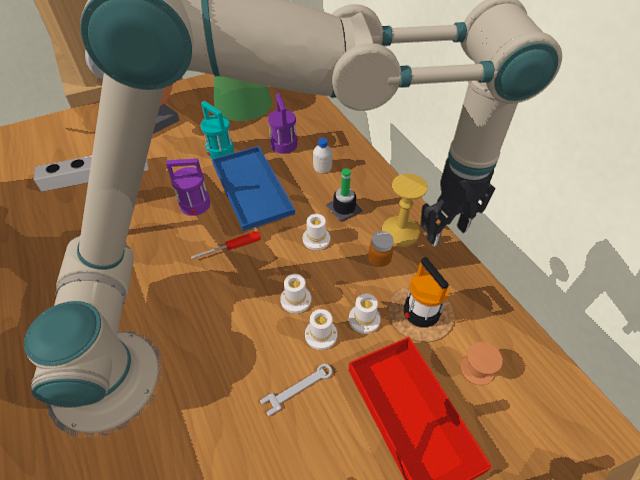

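The handlamp (side view, cap (428,288), foot (423,312)) stands upright in the middle of the pad. Moving over the gauge.

>>> {"method": "arm_command", "body": {"series": [[[60,40,1,0,0],[60,95,2,0,0],[60,150,3,0,0],[60,205,4,0,0],[60,260,5,0,0],[60,315,6,0,0],[60,360,6,0,0],[60,375,6,30,0],[60,375,6,44,0],[60,375,6,44,0]]]}}

```text
clock: 11.8
eef_pos: [0.6823, 0.1965, 0.2258]
tcp_rot: [-2.221, -2.22, 0.005]
ft_force: [-0.6, 1.1, -0.3]
gripper_width: 0.06
```

Run:
```python
from h import *
p,d,K,T=cap('wrist','w6.png')
go(.683,.197,.083)
cv2.imwrite('pics/w6c.png',cv2.resize(p[150:420,160:520],None,fx=2,fy=2)[:,:,::-1])
X=np.load('X.npy')
p,d,K,T=cap('top','t6.png')
```

```text
t 11.85 tcp [0.6831 0.1963 0.2271] F [ 0.  -0.4  0.9] w 0.0598 q6 0.18 | shift [  0.8   0.  144.1] turn -0.001 tilt [-0.0007 -0.0007]
```

View pics/w6c.png

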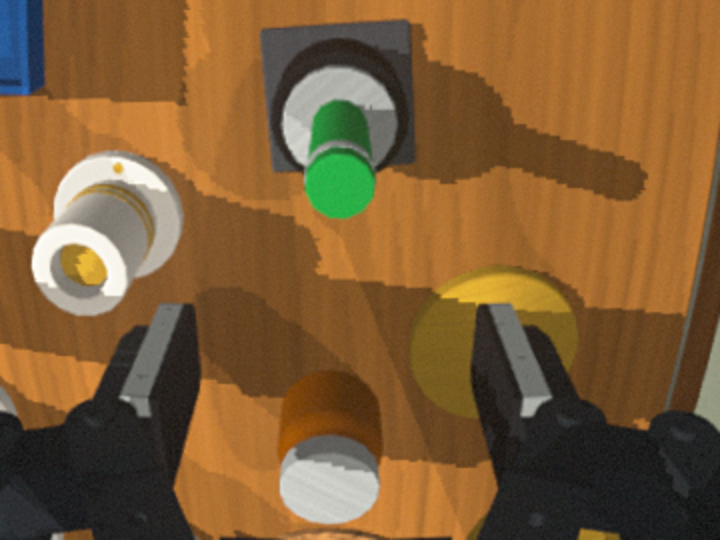

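View pics/t6.png

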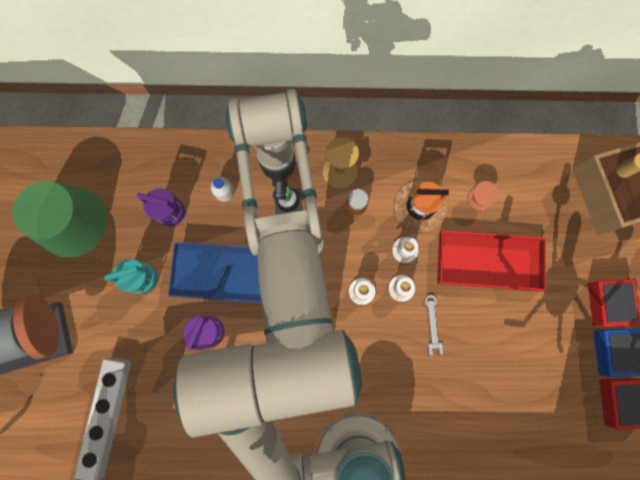

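```bash
cat >> h.py <<'E'
def wrist(fn=None):
    s=sensors.read_state(); p,d,K,T=cap('wrist',fn); return p,d,K,T,s
E
python3 - <<'E'
from h import *
m=cams.camera_model('wrist');K=np.array(m['camera_matrix']);T=np.array(m['cam_to_world'])
print(onz(330,241.5,.138,K,T,True))
print(onz(160+340/2,150+115/2,.058,K,T,True))
print(onz(160+80/2,150+265/2,.075,K,T,True),'holderA')
print(onz(160+330/2,150+482/2,.075,K,T,True),'jar')
E
```

```text
[0.68631551 0.19697964 0.138     ]
[0.6868726 0.2000303 0.058    ]
[0.56677187 0.13450174 0.075     ] holderA
[0.68183904 0.0071059  0.075     ] jar
```

>>> {"method": "arm_command", "body": {"series": [[[60,1,2,40,0],[60,1,2,90,0],[60,1,2,130,0],[60,1,2,144,0],[60,1,2,144,0],[10,1,2,144,0],[10,1,2,144,0],[10,1,2,144,0],[10,1,2,144,0],[10,1,2,144,0]]], "newtons": 60}}

```text
clock: 13.15
eef_pos: [0.686, 0.1988, 0.0856]
tcp_rot: [2.22, 2.22, 0.004]
ft_force: [-0.2, -0.2, 5.3]
gripper_width: 0.0226
```

Run:
```python
from h import *
go(.684,.197,.2)
```

```text
t 13.15 tcp [0.686  0.1988 0.0856] F [-0.2 -0.2  5.3] w 0.0226 q6 0.18 | shift [  -1.7   -1.6 -114.4] turn 0.0 tilt [0.0033 0.0006]
```

>>> {"method": "arm_command", "body": {"series": [[[10,0,0,-10,0],[10,0,0,-30,0],[10,0,0,-60,0],[10,0,0,-90,0],[10,0,0,-115,0],[10,0,0,-115,0],[10,0,0,-115,0],[10,0,0,-115,0],[10,0,0,-115,0],[10,0,0,-115,0]]]}}

```text
clock: 14.4
eef_pos: [0.6849, 0.1985, 0.1976]
tcp_rot: [-2.221, -2.221, 0.001]
ft_force: [0.9, -0.0, -2.2]
gripper_width: 0.0227
```

Run:
```python
from h import *
p,d,K,T,s=wrist('w7.png')
go(.567,.1345,.2)
ps,_,_,_=cap('side','s7.png')
cv2.imwrite('pics/s7c.png',cv2.resize(ps[100:260,280:440],None,fx=3.7,fy=3.7,interpolation=2)[:,:,::-1])
```

```text
t 14.45 tcp [0.685  0.1985 0.1979] F [-0.8  0.2 -2.5] w 0.0225 q6 0.18 | shift [ -64.  -118.    -2.1] turn 0.0 tilt [-0.0007 -0.    ]
```

View pics/w7.png

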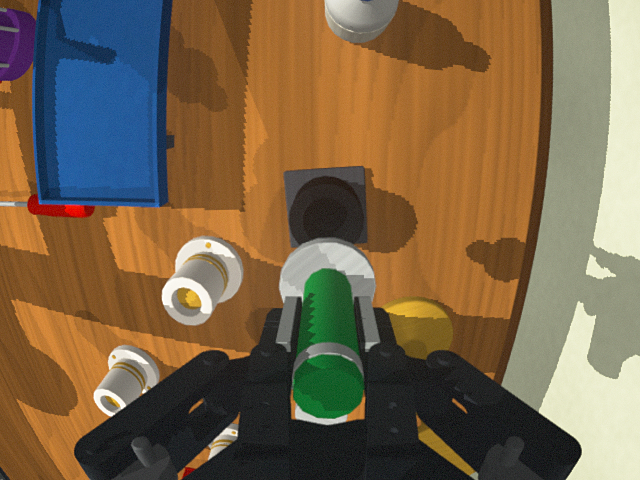

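View pics/s7c.png

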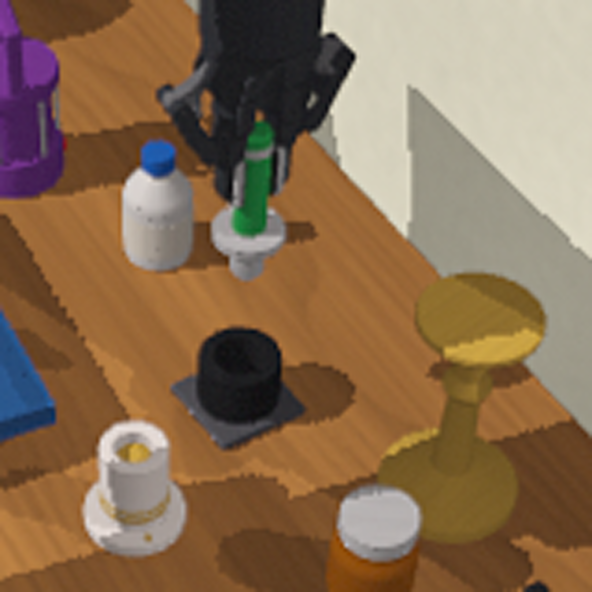

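```bash
cat > fl.py <<'E'
from h import *
from scipy.optimize import least_squares
def circ(pts,r):
    f=lambda c:np.hypot(pts[:,0]-c[0],pts[:,1]-c[1])-r
    o=least_squares(f,pts.mean(0),loss='soft_l1',f_scale=.001); return o.x,np.abs(f(o.x)).mean()
if __name__=='__main__':
    p=cv2.imread('pics/w7.png'); m=cams.camera_model('wrist');K=np.array(m['camera_matrix']);T=np.array(m['cam_to_world'])
    hsv=cv2.cvtColor(p,cv2.COLOR_BGR2HSV); S=hsv[...,1].astype(int);V=hsv[...,2].astype(int)
    M=((S<60)&(V>110)).astype(np.uint8); M[:232]=0;M[300:]=0;M[:,:270]=0;M[:,385:]=0
    M=cv2.morphologyEx(M,cv2.MORPH_OPEN,np.ones((3,3)))
    pts=[]
    for u in range(282,375):
        v=np.flatnonzero(M[:280,u])
        if len(v): pts.append((u,v[0]-.5))
    pts=np.array(pts); print(pts[::10].tolist())
    for z in (.170,.162):
        q=np.array([onz(u,v,z,K,T,True)[:2] for u,v in pts]); print(z,circ(q,.025))
    vis=cv2.resize(p[220:430,250:410],None,fx=2.8,fy=2.8); cv2.imwrite('pics/w7c.png',vis)
    G=(abs(hsv[...,0].astype(int)-65)<15)&(S>120); 
    for v in range(270,345,8):
        u=np.flatnonzero(G[v,290:370])+290; print(v,u.min(),u.max(),end=' | ')
    print()
    print('handle top',onz(328,383,.250,K,T,True))
E
python3 fl.py
```

```text
[[282.0, 266.5], [292.0, 251.5], [302.0, 243.5], [312.0, 240.5], [322.0, 238.5], [332.0, 241.5], [342.0, 243.5], [352.0, 247.5], [362.0, 254.5], [372.0, 268.5]]
0.17 (array([0.68487118, 0.19729069]), np.float64(0.00045936313556732257))
0.162 (array([0.68489023, 0.19471468]), np.float64(0.0004872166645119487))
270 320 334 | 278 309 345 | 286 305 349 | 294 304 350 | 302 304 351 | 310 302 353 | 318 301 354 | 326 300 355 | 334 298 356 | 342 298 357 | 
handle top [0.68623316 0.20121228 0.25      ]
```

View pics/w7c.png

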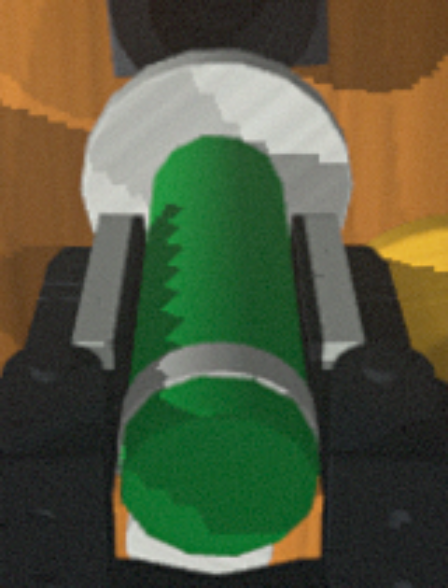

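Run:
```python
from h import *
from fl import circ
p=cv2.imread('pics/w7.png'); m=cams.camera_model('wrist');K=np.array(m['camera_matrix']);T=np.array(m['cam_to_world'])
c=p[225:335,150:260]; cv2.imwrite('pics/w7d.png',cv2.resize(c,None,fx=5,fy=5,interpolation=2))
for e in [(186,300),(187,299)]: print(onz(*e,.075,K,T,True))
```

```text
[0.56432898 0.13401299 0.075     ]
[0.56545124 0.13504206 0.075     ]
```

View pics/w7d.png

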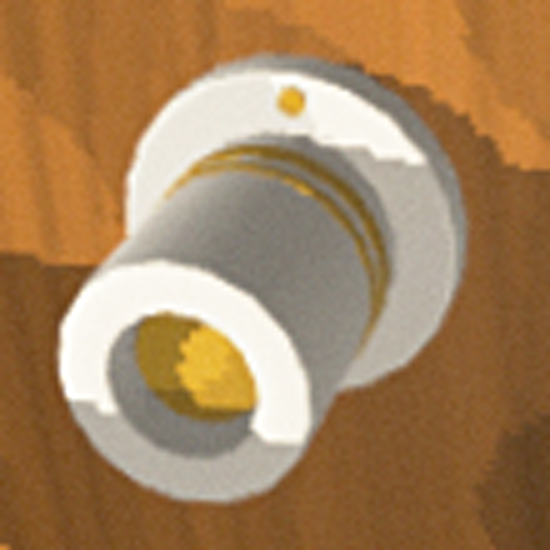

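>>> {"method": "arm_command", "body": {"series": [[[10,-15,-30,0,0],[10,-35,-65,0,0],[10,-55,-105,0,0],[10,-63,-119,0,0],[10,-63,-119,0,0],[10,-63,-119,20,0],[10,-63,-119,38,0],[10,-63,-119,38,0],[10,-63,-119,38,0],[10,-63,-119,38,0]]]}}

```text
clock: 15.75
eef_pos: [0.5671, 0.1358, 0.1612]
tcp_rot: [2.22, 2.221, 0.003]
ft_force: [0.1, 1.1, -1.8]
gripper_width: 0.0224
```

Run:
```python
from h import *
p,d,K,T,s=wrist('w8.png')
go(.5655,.1353,.16)
ps,_,_,_=cap('side','s8.png')
cv2.imwrite('pics/s8c.png',cv2.resize(ps[120:260,260:400],None,fx=4.2,fy=4.2,interpolation=2)[:,:,::-1])
cv2.imwrite('pics/w8c.png',cv2.resize(p[200:400,230:430],None,fx=2.9,fy=2.9,interpolation=2)[:,:,::-1])
```

```text
t 15.8 tcp [0.5669 0.1357 0.1611] F [ 0.1  0.3 -2.1] w 0.0225 q6 0.12 | shift [-0.4 -1.4  1.1] turn 0.0 tilt [0.0019 0.0003]
```

View pics/s8c.png

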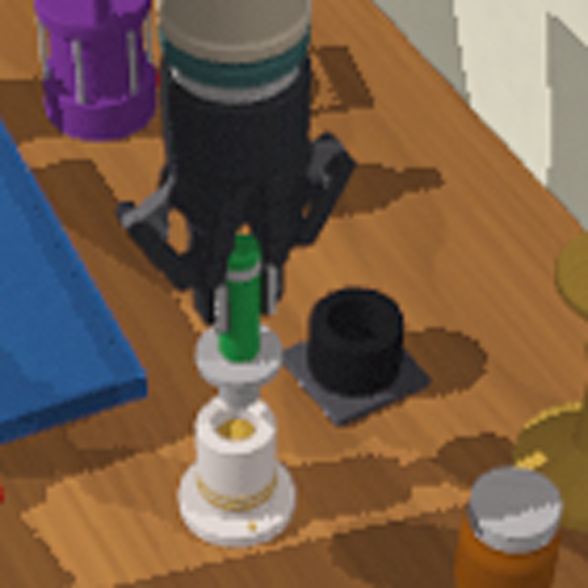

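View pics/w8c.png

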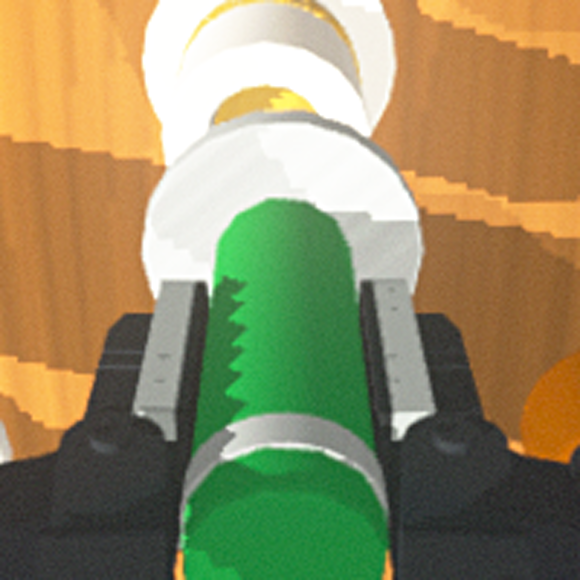

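```bash
cat > hol.py <<'E'
from h import *
from fl import circ
# rim arc: given image points on the outer rim edge
E
python3 - <<'E'
from h import *
p=cv2.imread('pics/w8.png'); m=cams.camera_model('wrist');K=np.array(m['camera_matrix']);T=np.array(m['cam_to_world'])
print(T[:3,3])
f=lambda a,b:(a/2.9+230,b/2.9+200)
# bore rim edges (front edge at z .075) at its widest: left/right of yellow
for q in [(266,110)]: print(onz(*f(*q),.075,K,T,True))
# base flange left/right extremes
l=onz(*f(143,50),.012,K,T,True); r=onz(*f(396,50),.012,K,T,True); print(l,r,(l+r)/2)
c=p[180:260,270:380]; cv2.imwrite('pics/w8d.png',cv2.resize(c,None,fx=7,fy=7,interpolation=2))
E
```

```text
[0.56749634 0.21929139 0.30510271]
[0.56402405 0.14032242 0.075     ]
[0.52820608 0.13672104 0.012     ] [0.5999847  0.13668644 0.012     ] [0.56409539 0.13670374 0.012     ]
```

View pics/w8d.png

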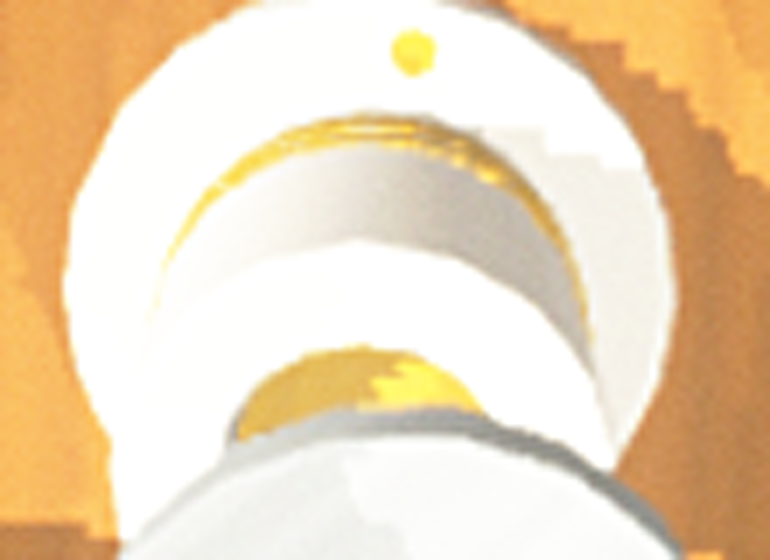

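Run:
```python
from h import *
m=cams.camera_model('wrist');K=np.array(m['camera_matrix']);T=np.array(m['cam_to_world'])
print(onz(321.4,214.3,.075,K,T,True)-[0,.024,0],onz(321.4,180,.012,K,T,True)-[0,.036,0],onz(321.4,180+113/7,.020,K,T,True)-[0,.024,0])
a=circ=None
from fl import circ
g=[(200,140),(143,235),(418,235),(281,115),(370,140)]
q=np.array([onz(a/2.9+230,b/2.9+200,.161-.0276-(.008 if (a,b)==(281,115) or b==140 else .004),K,T,True)[:2] for a,b in g]);print(q,circ(q,.025))
```

```text
[0.56388636 0.13234961 0.075     ] [0.56300721 0.1315565  0.012     ] [0.56308362 0.13209134 0.02      ]
[[0.5529796  0.15196386]
 [0.54239017 0.13502665]
 [0.59227528 0.13502551]
 [0.56742883 0.15668567]
 [0.58330887 0.15196038]] (array([0.5675467 , 0.13190862]), np.float64(0.0002730743473053646))
```

Run:
```python
from h import *
p=cv2.imread('pics/s8.png')
cv2.imwrite('pics/s8d.png',cv2.resize(p[170:230,290:350],None,fx=9.5,fy=9.5,interpolation=2))
hsv=cv2.cvtColor(p,cv2.COLOR_BGR2HSV)
G=(abs(hsv[...,0].astype(int)-65)<15)&(hsv[...,1]>120)
for v in range(174,210,2):
    u=np.flatnonzero(G[v,300:340])+300
    if len(u): print(v,u.min(),u.max())
```

```text
176 316 320
178 316 321
180 315 321
182 314 320
186 320 322
188 315 322
190 315 321
192 315 321
194 315 321
196 315 320
198 315 320
200 312 321
202 312 321
204 313 320
```

View pics/s8d.png

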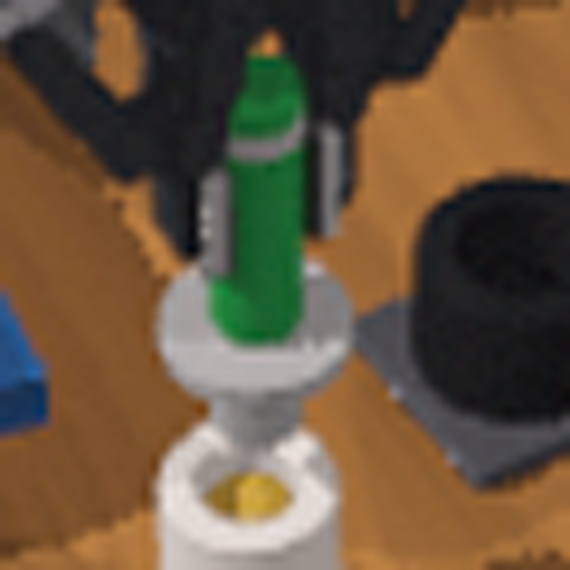

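>>> {"method": "arm_command", "body": {"series": [[[10,-0.5,-2.8,3,0],[10,-0.5,-2.8,8,0],[10,-0.5,-2.8,12,0],[10,-0.5,-2.8,14,0],[10,-0.5,-2.8,16,0],[10,-0.5,-2.8,18,0],[10,-0.5,-2.8,20,0],[10,-0.5,-2.8,21,0],[10,-0.5,-2.8,22,0],[10,-0.5,-2.8,22,0]]]}}

```text
clock: 17.1
eef_pos: [0.5632, 0.135, 0.1383]
tcp_rot: [-2.221, -2.221, -0.0]
ft_force: [0.3, 0.0, -1.3]
gripper_width: 0.0229
```

Run:
```python
from h import *
go(.5641,.1353,.128)
ps,_,_,_=cap('side','s9.png')
cv2.imwrite('pics/s9c.png',cv2.resize(ps[160:240,280:360],None,fx=7,fy=7,interpolation=2)[:,:,::-1])
```

```text
t 17.1 tcp [0.5632 0.135  0.1383] F [ 0.3  0.  -1.3] w 0.0229 q6 0.12 | shift [ 0.3  0.9 10.3] turn 0.0 tilt [-0.0001  0.0001]
```

View pics/s9c.png

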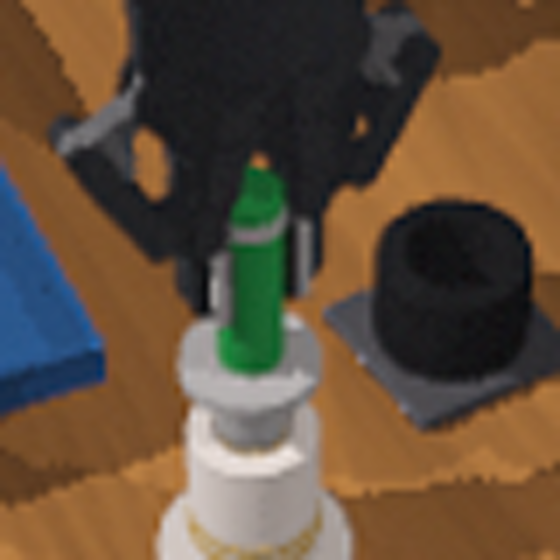

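>>> {"method": "arm_command", "body": {"series": [[[10,0,0,1.5,0],[10,0,0,3,0],[10,0,0,4,0],[10,0,0,5,0],[10,0,0,6,0],[10,0,0,7,0],[10,0,0,8,0],[10,0,0,9,0],[10,0,0,9,0],[10,0,0,9,0]]]}}

```text
clock: 18.4
eef_pos: [0.5632, 0.135, 0.1291]
tcp_rot: [-2.221, -2.221, 0.0]
ft_force: [-0.6, -0.1, -1.3]
gripper_width: 0.023
```

>>> {"method": "arm_command", "body": {"series": [[[10,0,0,1,0],[10,0,0,2,0],[10,0,0,3,0],[10,0,0,4,0],[10,0,0,4,0],[10,0,0,4,0],[10,0,0,4,0],[10,0,0,4,0],[10,0,0,4,0],[10,0,0,4,0]]]}}

```text
clock: 19.65
eef_pos: [0.5633, 0.135, 0.1252]
tcp_rot: [2.221, 2.221, 0.0]
ft_force: [-0.7, -0.5, -1.5]
gripper_width: 0.023
```

>>> {"method": "arm_command", "body": {"series": [[[10,0,0,1.5,0],[10,0,0,3,0],[10,0,0,4.5,0],[10,0,0,6,0],[10,0,0,7.5,0],[10,0,0,9,0],[10,0,0,10.5,0],[10,0,0,11,0],[10,0,0,11,0],[10,0,0,11,0]]]}}

```text
clock: 20.9
eef_pos: [0.5634, 0.135, 0.1142]
tcp_rot: [2.221, 2.221, 0.0]
ft_force: [0.7, 0.1, -1.0]
gripper_width: 0.0226
```

Run:
```python
from h import *
go(.5641,.1353,.108)
ps,_,_,_=cap('side','s10.png')
cv2.imwrite('pics/s10c.png',cv2.resize(ps[160:240,280:360],None,fx=7,fy=7,interpolation=2)[:,:,::-1])
```

```text
t 20.9 tcp [0.5634 0.135  0.1142] F [ 0.7  0.1 -1. ] w 0.0226 q6 0.12 | shift [0.3 0.7 6.2] turn -0.0 tilt [0.0001 0.0001]
```

View pics/s10c.png

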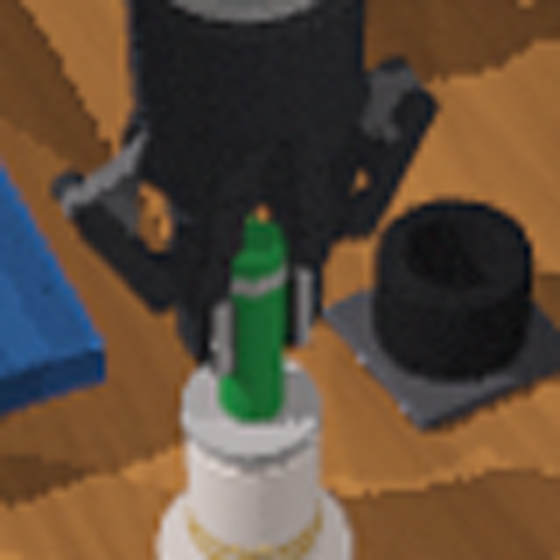

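>>> {"method": "arm_command", "body": {"series": [[[10,0,0,1,0],[10,0,0,2,0],[10,0,0,3,0],[10,0,0,3.5,0],[10,0,0,4,0],[10,0,0,4,0],[10,0,0,4,0],[10,0,0,4,0],[10,0,0,4,0],[10,0,0,4,0]]]}}

```text
clock: 22.2
eef_pos: [0.5634, 0.1351, 0.1106]
tcp_rot: [2.221, 2.221, 0.001]
ft_force: [-0.3, -0.4, 5.7]
gripper_width: 0.0229
```

>>> {"method": "arm_command", "body": {"series": [[[10,0,0,0.5,0],[10,0,0,1,0],[10,0,0,1,0],[10,0,0,1,0],[10,0,0,0,0],[10,0,0,-10,0],[10,0,0,-25,0],[10,0,0,-40,0],[10,0,0,-52,0],[10,0,0,-52,0]]]}}

```text
clock: 23.45
eef_pos: [0.5641, 0.1352, 0.1638]
tcp_rot: [2.22, 2.22, 0.004]
ft_force: [-0.0, -0.1, -2.2]
gripper_width: 0.0227
```

Run:
```python
from h import *
go(.4370,-.0085,.162)
p,d,K,T=cap('side','s11.png')
p,d,K,T=cap('top','t11.png')
p,d,K,T,s=wrist('w11.png')
```

```text
t 23.45 tcp [0.5641 0.1352 0.1638] F [-0.  -0.1 -2.2] w 0.0227 q6 0.12 | shift [-143.7 -127.1    1.4] turn 0.0 tilt [0.0029 0.0004]
```

View pics/s11.png

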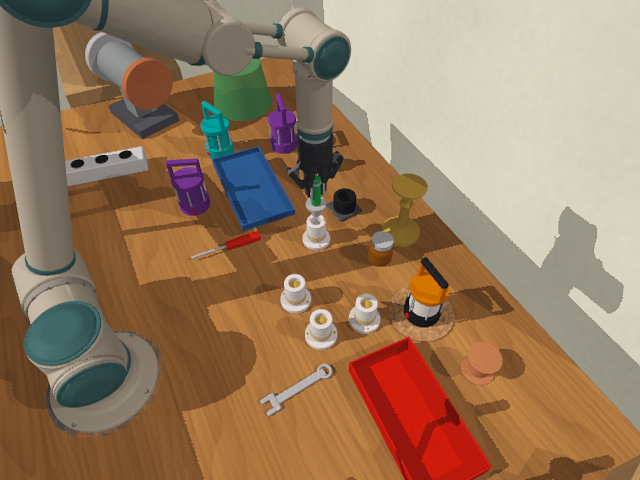

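View pics/w11.png

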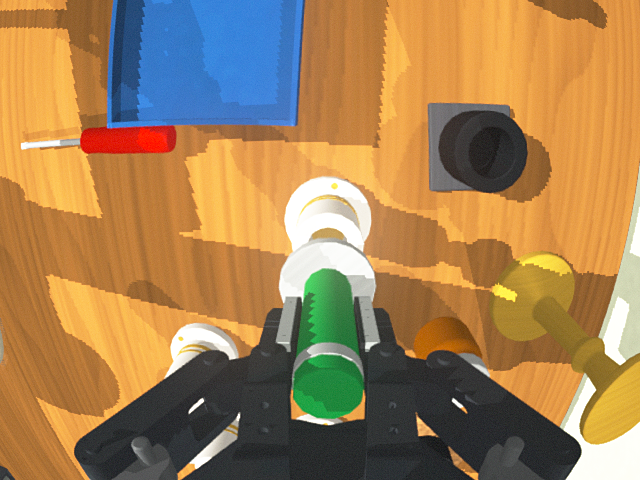

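Holder A went right in: flange on rim at TCP 0.1106 as predicted, so it is sound. Next is D at (0.436, -0.010).

>>> {"method": "arm_command", "body": {"series": [[[10,-20,-18,-5,0],[10,-55,-50,-5,0],[10,-95,-85,-5,0],[10,-130,-117,-5,0],[10,-143,-128,0,0],[10,-143,-128,0,0],[10,-143,-128,0,0],[10,-143,-128,0,0],[10,-143,-128,0,0],[10,-143,-128,0,0]]]}}

```text
clock: 24.85
eef_pos: [0.4355, -0.0076, 0.1622]
tcp_rot: [-2.221, -2.222, -0.0]
ft_force: [-0.1, 0.6, -2.1]
gripper_width: 0.0223
```

```bash
cat > chk.py <<'E'
import sys
from h import *
n=sys.argv[1]
p,d,K,T,s=wrist('w%s.png'%n)
R=Rn.from_rotvec(s['tcp_rot']).as_matrix()
print('tcp',s['eef_pos'].round(4),s['ft_force'].round(1))
c=p[150:260,260:400]; cv2.imwrite('pics/w%sc.png'%n,cv2.resize(c,None,fx=5,fy=5,interpolation=2)[:,:,::-1])
# base flange white rows
hsv=cv2.cvtColor(p,cv2.COLOR_RGB2HSV); S=hsv[...,1].astype(int);V=hsv[...,2].astype(int)
M=((S<60)&(V>100)).astype(np.uint8); M=cv2.morphologyEx(M,cv2.MORPH_OPEN,np.ones((5,5)));M[:140]=0
pts=[]
from fl import circ
for u in range(285,372):
    v=np.flatnonzero(M[:235,u])
    if len(v): pts.append((u,v[0]-.5))
for v in range(190,222,2):
    u=np.flatnonzero(M[v,260:400])+260
    if len(u): pts+= [(u[0]-.5,v),(u[-1]+.5,v)]
q=np.array([onz(u,v,.012,K,T,True)[:2] for u,v in pts]); c,e=circ(q,.036); print('base circle',c.round(4),'err',round(e,5),len(q),'tcp-c',(s['eef_pos'][:2]-c).round(4))
E
python3 chk.py 12
python3 - <<'E'
from h import *
p=cap('side','s12.png')[0]
cv2.imwrite('pics/s12c.png',cv2.resize(p[210:320,240:350],None,fx=5,fy=5,interpolation=2)[:,:,::-1])
E
```

```text
tcp [ 0.4355 -0.0076  0.1622] [-0.1  0.6 -2.1]
base circle [ 0.4361 -0.01  ] err 0.00037 118 tcp-c [-0.0006  0.0023]
```

View pics/w12c.png

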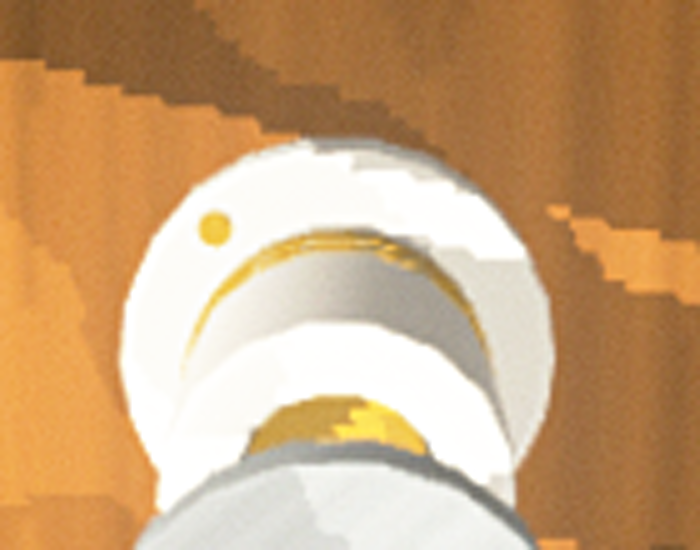

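View pics/s12c.png

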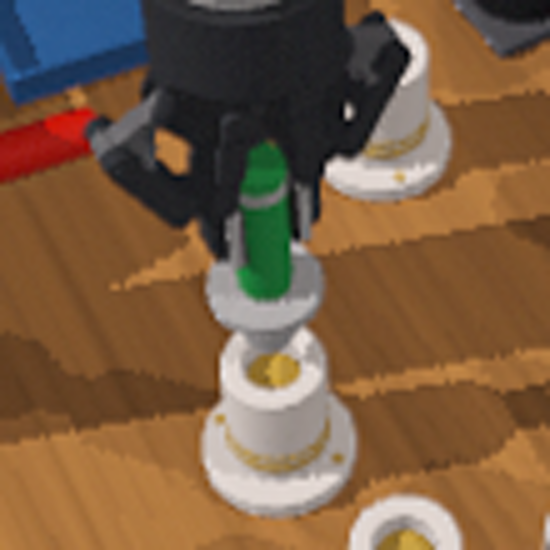

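>>> {"method": "arm_command", "body": {"series": [[[10,0,0,10,0],[10,0,0,18,0],[10,0,0,24,0],[10,0,0,28,0],[10,0,0,30,0],[10,0,0,32,0],[10,0,0,33.5,0],[10,0,0,34.5,0],[10,0,0,35,0],[10,0,0,35,0]]]}}

```text
clock: 26.2
eef_pos: [0.4356, -0.008, 0.1273]
tcp_rot: [2.221, 2.221, 0.001]
ft_force: [-0.8, -0.5, -1.7]
gripper_width: 0.0225
```

>>> {"method": "arm_command", "body": {"series": [[[10,0,0,2,0],[10,0,0,5,0],[10,0,0,8,0],[10,0,0,11,0],[10,0,0,13,0],[10,0,0,15,0],[10,0,0,16,0],[10,0,0,17,0],[10,0,0,17,0],[10,0,0,17,0]]]}}

```text
clock: 27.45
eef_pos: [0.4357, -0.008, 0.1106]
tcp_rot: [2.221, 2.221, 0.001]
ft_force: [1.3, 0.3, 3.1]
gripper_width: 0.0227
```

Run:
```python
from h import *
p=cap('side','s13.png')[0]
cv2.imwrite('pics/s13c.png',cv2.resize(p[210:320,240:350],None,fx=5,fy=5,interpolation=2)[:,:,::-1])
```

```text
(no output)
```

View pics/s13c.png

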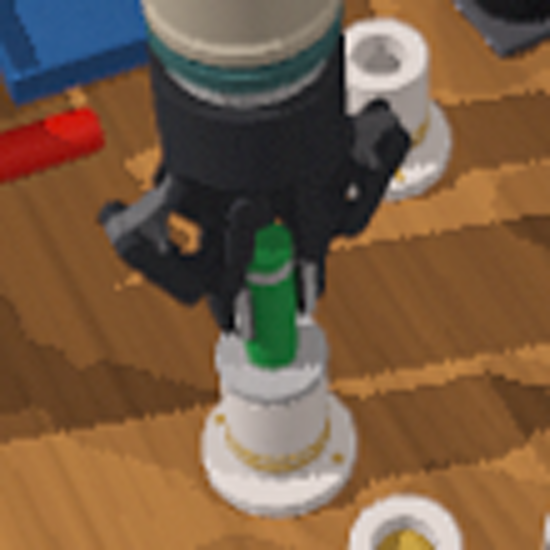

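D is sound as well: the flange meets the rim at TCP 0.1106. Pressing home, then on to C.

>>> {"method": "arm_command", "body": {"series": [[[10,0,0,1,0],[10,0,0,1,0],[10,0,0,1,0],[10,0,0,-10,0],[10,0,0,-30,0],[10,0,0,-52,0],[10,0,0,-55,0],[10,-20,2,-55,0],[10,-60,6,-55,0],[10,-100,9.5,-53,0]]]}}

```text
clock: 28.75
eef_pos: [0.4438, -0.1084, 0.1622]
tcp_rot: [-2.219, -2.221, 0.001]
ft_force: [1.6, 0.4, -2.5]
gripper_width: 0.0223
```

Run:
```python
from h import *
go(.4451,-.1165,.162)
```

```text
t 28.75 tcp [ 0.4438 -0.1084  0.1622] F [ 1.6  0.4 -2.5] w 0.0223 q6 -0.39 | shift [-8.1  1.3  0.2] turn 0.001 tilt [-0.0022  0.0011]
```

>>> {"method": "arm_command", "body": {"series": [[[10,-6,0,0,0],[10,-8.5,0,0,0],[10,-8.5,0,0,0],[10,-8.5,0,0,0],[10,-8.5,0,0,0],[10,-8.5,0,0,0],[10,-8.5,0,0,0],[10,-8.5,0,0,0],[10,-8.5,0,0,0],[10,-8.5,0,0,0]]]}}

```text
clock: 30.0
eef_pos: [0.4447, -0.1165, 0.1633]
tcp_rot: [-2.221, -2.221, -0.0]
ft_force: [-0.7, 0.2, -3.0]
gripper_width: 0.0227
```

```bash
python3 chk.py 14
```

```text
tcp [ 0.4447 -0.1165  0.1633] [-0.7  0.2 -3. ]
base circle [ 0.4459 -0.1191] err 0.00058 118 tcp-c [-0.0012  0.0025]
```

View pics/w14.png

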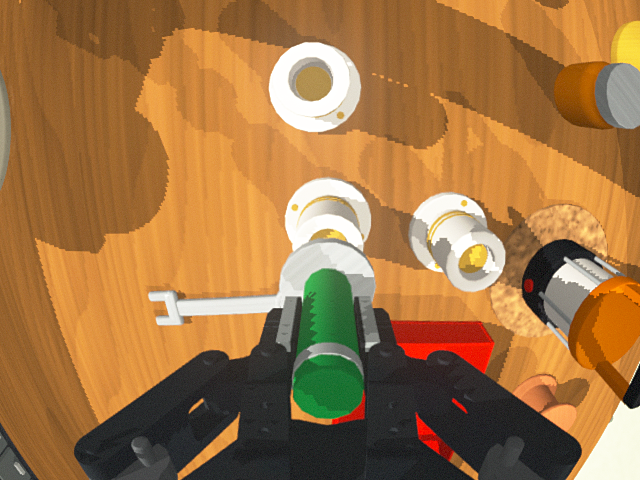

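>>> {"method": "arm_command", "body": {"series": [[[10,0,0.5,11,0],[10,0,0.5,19,0],[10,0,0.5,25,0],[10,0,0.5,29,0],[10,0,0.5,31,0],[10,0,0.5,33,0],[10,0,0.5,34.5,0],[10,0,0.5,35.5,0],[10,0,0.5,36,0],[10,0,0.5,36,0]]]}}

```text
clock: 31.3
eef_pos: [0.4452, -0.1166, 0.1285]
tcp_rot: [2.221, 2.221, -0.0]
ft_force: [-3.8, 0.4, 8.2]
gripper_width: 0.0225
```

>>> {"method": "arm_command", "body": {"series": [[[10,0,0,0.5,0],[10,0,0,1,0],[10,0,0,1.5,0],[10,0,0,1.5,0],[10,0,0,1.5,0],[10,0,0,1.5,0],[10,0,0,1.5,0],[10,0,0,1.5,0],[10,0,0,1.5,0],[10,0,0,1.5,0]]]}}

```text
clock: 32.55
eef_pos: [0.4454, -0.1167, 0.1283]
tcp_rot: [2.22, 2.221, 0.0]
ft_force: [-5.8, 1.0, 18.9]
gripper_width: 0.0227
```

Run:
```python
from h import *
p=cap('side','s15.png')[0]
cv2.imwrite('pics/s15c.png',cv2.resize(p[240:350,265:375],None,fx=5,fy=5,interpolation=2)[:,:,::-1])
```

```text
(no output)
```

View pics/s15c.png

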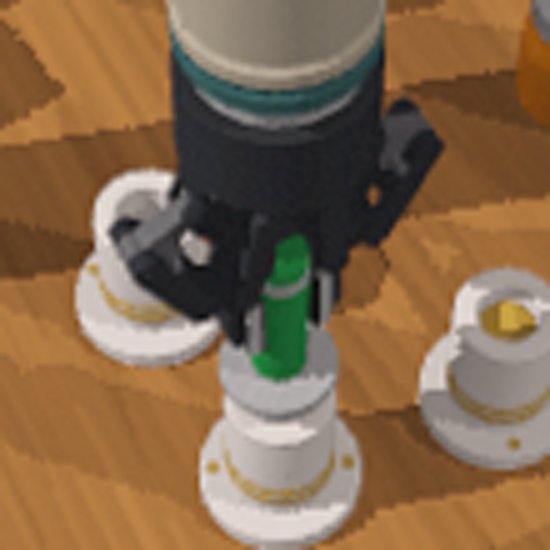

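C stops at 16 deep (TCP 0.1283, force rising to 19 N, with a visible gap under the flange), so it is faulty. Next is B.

>>> {"method": "arm_command", "body": {"series": [[[10,0,0,-10,0],[10,0,0,-25,0],[10,0,0,-39,0],[10,0,0,-41,0],[10,-2,20,-41,0],[10,-5,55,-41,0],[10,-9,90,-41,0],[10,-10,107,-41,0],[10,-10,107,-39,0],[10,-10,107,-39,0]]]}}

```text
clock: 33.85
eef_pos: [0.5504, -0.126, 0.1641]
tcp_rot: [-2.219, -2.219, 0.002]
ft_force: [0.1, 1.2, -2.7]
gripper_width: 0.0226
```

```bash
python3 chk.py 16
```

```text
tcp [ 0.5504 -0.126   0.1641] [ 0.1  1.2 -2.7]
base circle [ 0.5518 -0.1302] err 0.00052 117 tcp-c [-0.0014  0.0042]
```

View pics/w16c.png

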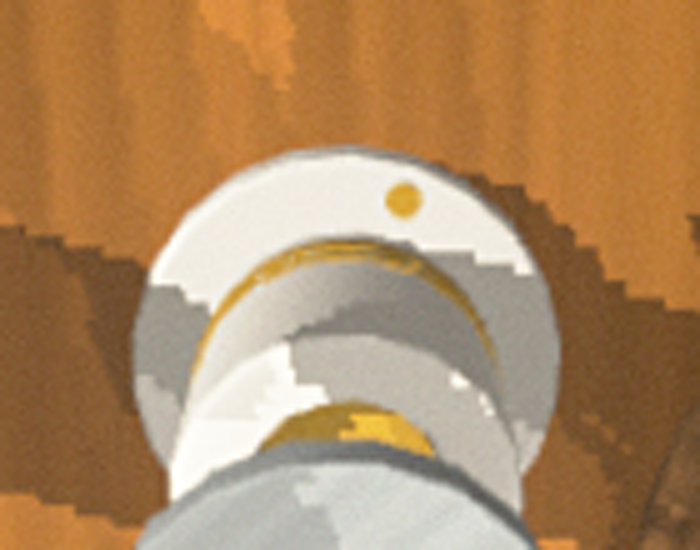

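>>> {"method": "arm_command", "body": {"series": [[[10,-1,0,0,0],[10,-1,0,11,0],[10,-1,0,19,0],[10,-1,0,25,0],[10,-1,0,30,0],[10,-1,0,33,0],[10,-1,0,35.5,0],[10,-1,0,37,0],[10,-1,0,37,0],[10,-1,0,37,0]]]}}

```text
clock: 35.15
eef_pos: [0.5521, -0.1276, 0.1285]
tcp_rot: [2.221, 2.221, -0.0]
ft_force: [-1.9, -0.1, 5.2]
gripper_width: 0.0225
```

>>> {"method": "arm_command", "body": {"series": [[[10,0,0,0.5,0],[10,0,0,1,0],[10,0,0,1.5,0],[10,0,0,2,0],[10,0,0,2,0],[10,0,0,2,0],[10,0,0,2,0],[10,0,0,2,0],[10,0,0,2,0],[10,0,0,2,0]]]}}

```text
clock: 36.4
eef_pos: [0.5523, -0.1277, 0.1284]
tcp_rot: [2.22, 2.221, 0.0]
ft_force: [-5.6, 0.7, 15.2]
gripper_width: 0.0229
```

Run:
```python
from h import *
p=cap('side','s17.png')[0]
cv2.imwrite('pics/s17c.png',cv2.resize(p[235:345,310:420],None,fx=5,fy=5,interpolation=2)[:,:,::-1])
go(.685,.1985,.2)
```

```text
t 36.45 tcp [ 0.5523 -0.1277  0.1284] F [-5.4  0.6 16.2] w 0.023 q6 -0.35 | shift [326.1 132.9 -71.7] turn 0.0 tilt [ 0.0014 -0.0009]
```

View pics/s17c.png

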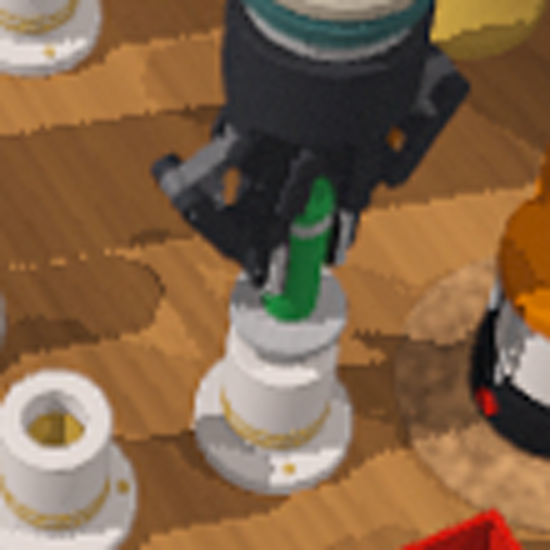

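B also stops at 16 deep (TCP 0.1284, 15 N, gap visible), so it is faulty. Now the gauge goes back to its rest.

>>> {"method": "arm_command", "body": {"series": [[[10,0,0,-20,0],[10,0,0,-50,0],[10,10,4,-72,0],[10,55,22,-74,0],[10,105,43,-74,0],[10,155,63,-74,0],[10,205,84,-74,0],[10,255,104,-74,0],[10,300,122,-74,0],[10,326,133,-74,0]]]}}

```text
clock: 37.7
eef_pos: [0.686, 0.2018, 0.1985]
tcp_rot: [-2.218, -2.223, -0.002]
ft_force: [-0.1, -1.3, -2.6]
gripper_width: 0.0225
```

>>> {"method": "arm_command", "body": {"series": [[[10,0,0,0,0],[10,0,0,0,0],[10,0,0,20,0],[10,0,0,45,0],[10,0,0,50,0],[10,0,0,50,0],[10,0,0,50,0],[10,0,0,50,0],[10,0,0,50,0],[10,0,0,50,0]]]}}

```text
clock: 38.95
eef_pos: [0.6853, 0.1986, 0.1501]
tcp_rot: [2.221, 2.221, 0.001]
ft_force: [-0.8, -0.1, -1.9]
gripper_width: 0.0226
```

Run:
```python
from h import *
go(.685,.1985,.0856)
p=wrist('w18.png')
p=cap('side','s18.png')[0]
cv2.imwrite('pics/s18c.png',cv2.resize(p[120:240,290:410],None,fx=4.9,fy=4.9,interpolation=2)[:,:,::-1])
```

```text
t 38.95 tcp [0.6853 0.1986 0.1501] F [-0.8 -0.1 -1.9] w 0.0226 q6 0.18 | shift [-0.2 -0.3 64.5] turn 0.0 tilt [0.0004 0.0002]
```

View pics/s18c.png

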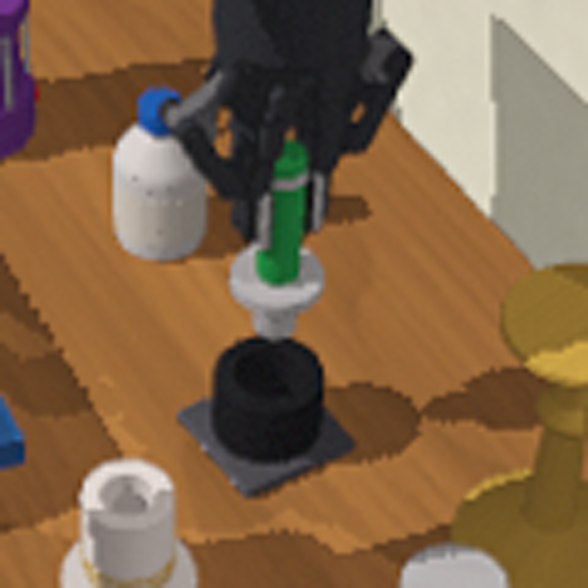

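View pics/w18.png

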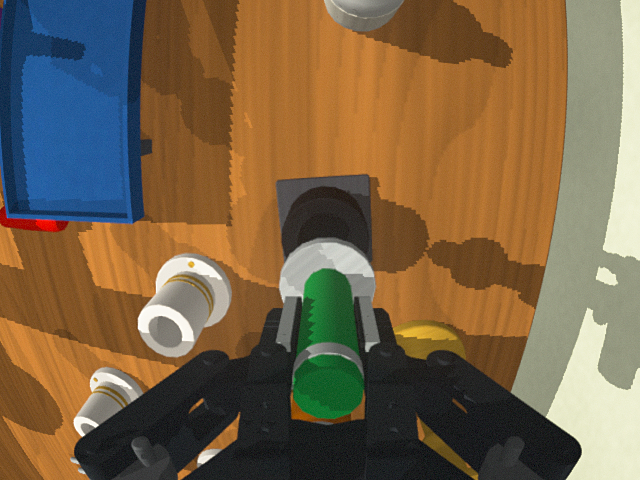

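Pin is above the cup. Lowering 64 mm, then releasing.

>>> {"method": "arm_command", "body": {"series": [[[10,0,0,15,0],[10,0,0,32,0],[10,0,0,45,0],[10,0,0,54,0],[10,0,0,60,0],[10,0,0,63,0],[10,0,0,64,0],[10,0,0,65,0],[10,0,0,65,0],[10,0,0,65,0]]]}}

```text
clock: 40.3
eef_pos: [0.6855, 0.1986, 0.0857]
tcp_rot: [2.221, 2.221, 0.002]
ft_force: [-1.4, -1.0, 2.6]
gripper_width: 0.0222
```

>>> {"method": "arm_command", "body": {"series": [[[30,0,0,0,0],[45,0,0,0,0],[60,0,0,0,0],[60,0,0,0,0],[60,0,0,0,0],[60,0,0,-20,0],[60,0,0,-60,0],[60,0,0,-110,0],[60,0,0,-140,0],[60,0,0,-140,0]]]}}

```text
clock: 41.55
eef_pos: [0.6868, 0.1989, 0.2284]
tcp_rot: [2.219, 2.219, 0.009]
ft_force: [-0.2, 1.0, -1.0]
gripper_width: 0.06
```

Run:
```python
from h import *
p,d,K,T,s=wrist('w19.png')
go(.564,.1322,.2)
cv2.imwrite('pics/w19c.png',cv2.resize(p[140:340,130:420],None,fx=2.6,fy=2.6,interpolation=2)[:,:,::-1])
p=cap('side','s19.png')[0]
```

```text
t 41.6 tcp [0.6856 0.1986 0.2259] F [-0.3 -0.5 -0.7] w 0.06 q6 0.18 | shift [ -66.4 -121.7   25.6] turn 0.0 tilt [0.0024 0.0005]
```

View pics/s19.png

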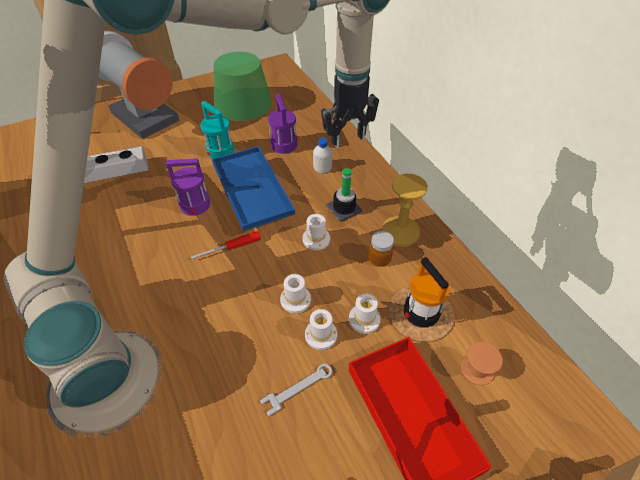

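View pics/w19c.png

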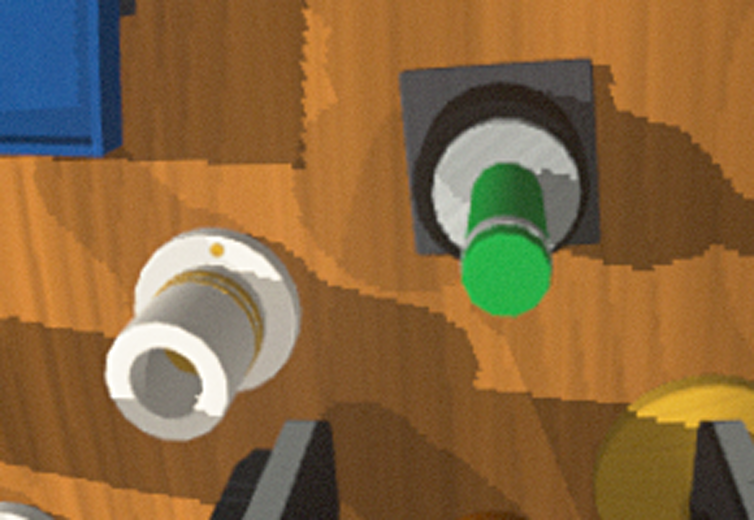

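Run:
```python
from h import *
m=cams.camera_model('wrist');K=np.array(m['camera_matrix']);T=np.array(m['cam_to_world'])
print(onz(194.6,286.2,.075,K,T,True))
print('gauge top',onz(130+506/2.6,140+268/2.6,.138,K,T,True))
```

```text
[0.56332384 0.13435106 0.075     ]
gauge top [0.68383403 0.19943223 0.138     ]
```

>>> {"method": "arm_command", "body": {"series": [[[75,-20,-35,0,0],[75,-40,-75,0,0],[75,-60,-110,0,0],[75,-66,-122,0,0],[75,-66,-122,20,0],[75,-66,-122,55,0],[75,-66,-122,80,0],[75,-66,-122,80,0],[75,-66,-122,80,0],[75,-66,-122,80,0]]], "newtons": 50}}

```text
clock: 42.9
eef_pos: [0.5644, 0.1328, 0.1459]
tcp_rot: [2.22, 2.221, 0.003]
ft_force: [-0.4, -0.6, 0.9]
gripper_width: 0.0751
```

Run:
```python
from h import *
p,d,K,T,s=wrist('w20.png')
go(.564,.1322,.042)
```

```text
t 42.95 tcp [0.5642 0.1327 0.1459] F [-0.3 -0.4  0.1] w 0.0753 q6 0.11 | shift [ -0.5  -0.5 103.9] turn 0.0 tilt [0.0024 0.0004]
```

View pics/w20.png

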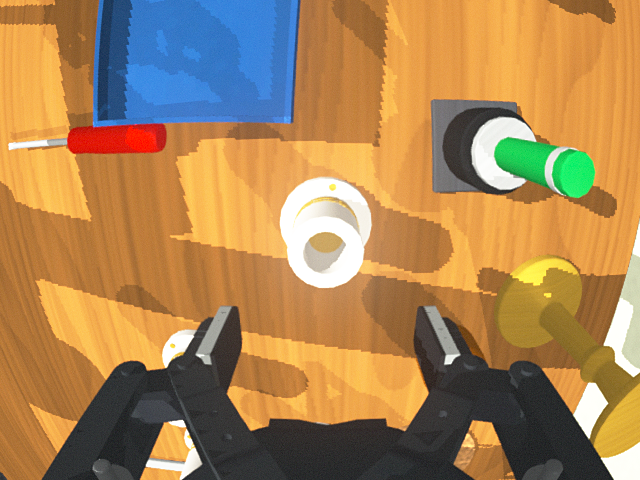

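>>> {"method": "arm_command", "body": {"series": [[[75,0,0,40,0],[75,0,0,80,0],[75,0,0,102,0],[75,0,0,104,0],[75,0,0,104,0],[35,0,0,104,0],[35,0,0,104,0],[35,0,0,104,0],[35,0,0,104,0],[35,0,0,104,0]]], "newtons": 50}}

```text
clock: 44.2
eef_pos: [0.5643, 0.1327, 0.0425]
tcp_rot: [2.22, 2.22, 0.004]
ft_force: [-0.8, 0.5, 6.4]
gripper_width: 0.0465
```

>>> {"method": "arm_command", "body": {"series": [[[35,0,0,-15,0],[35,0,0,-45,0],[35,0,0,-85,0],[35,0,0,-110,0],[35,30,-9,-110,0],[35,75,-22,-110,0],[35,120,-34,-110,0],[35,165,-47,-110,0],[35,210,-60,-110,0],[35,255,-73,-110,0]]]}}

```text
clock: 45.45
eef_pos: [0.4896, 0.3888, 0.1515]
tcp_rot: [2.221, 2.221, 0.001]
ft_force: [0.7, -0.0, -1.8]
gripper_width: 0.047
```

Run:
```python
from h import *
go(.481,.422,.15)
p=cap('side','s21.png')[0]
```

```text
t 45.45 tcp [0.4896 0.3888 0.1515] F [ 0.7 -0.  -1.8] w 0.047 q6 0.56 | shift [33.2 -8.6  1.5] turn 0.0 tilt [0.0004 0.0001]
```

View pics/s21.png

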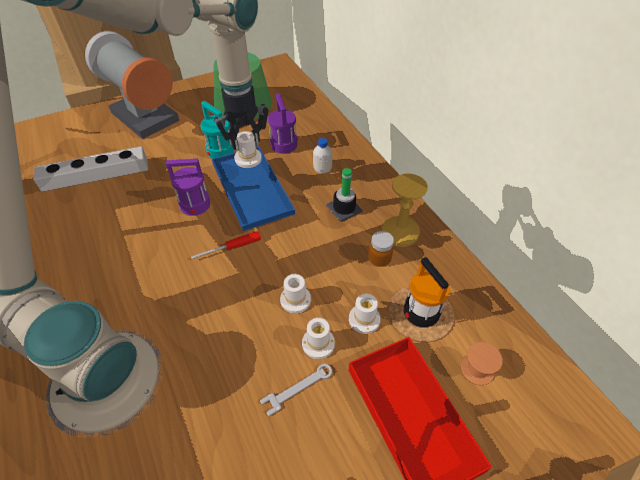

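A is held and upright over the stand. Holder C seems to have been knocked slightly, from (320,325) to (318,335), so I'll re-measure it later.

>>> {"method": "arm_command", "body": {"series": [[[35,20,-5,0,0],[35,33,-9,0,0],[35,33,-9,20,0],[35,33,-9,45,0],[35,33,-9,58,0],[35,33,-9,64,0],[35,33,-9,67,0],[35,33,-9,69,0],[35,33,-9,70,0],[35,33,-9,70,0]]]}}

```text
clock: 46.75
eef_pos: [0.4817, 0.4208, 0.0825]
tcp_rot: [2.221, 2.221, 0.003]
ft_force: [-1.2, -2.5, 6.3]
gripper_width: 0.0468
```

>>> {"method": "arm_command", "body": {"series": [[[60,0,0,0,0],[72,0,0,0,0],[75,0,0,0,0],[75,0,0,-20,0],[75,0,0,-60,0],[75,0,0,-95,0],[75,-40,-4,-100,0],[75,-95,-10,-100,0],[75,-150,-15,-100,0],[75,-205,-21,-100,0]]]}}

```text
clock: 48.0
eef_pos: [0.4601, 0.214, 0.1808]
tcp_rot: [2.22, 2.222, 0.001]
ft_force: [0.8, -0.8, -0.2]
gripper_width: 0.0748
```

>>> {"method": "arm_command", "body": {"series": [[[75,-55,-6,0,0],[75,-110,-12,0,0],[75,-160,-17,0,0],[75,-205,-22,0,0],[75,-226,-24,10,0],[75,-226,-24,30,0],[75,-226,-24,36,0],[75,-226,-24,36,0],[75,-226,-24,36,0],[75,-226,-24,36,0]]]}}

```text
clock: 49.25
eef_pos: [0.4367, -0.0102, 0.1453]
tcp_rot: [2.22, 2.222, 0.001]
ft_force: [0.5, 0.2, -0.1]
gripper_width: 0.075
```

Run:
```python
from h import *
p,d,K,T,s=wrist('w22.png')
go(.436,-.010,.042)
cap('side','s22.png')
```

```text
t 49.3 tcp [ 0.4366 -0.0103  0.1453] F [0.1 0.3 0.4] w 0.0751 q6 -0.18 | shift [  0.3  -0.8 103.3] turn 0.001 tilt [ 0.0011 -0.0001]
```

View pics/w22.png

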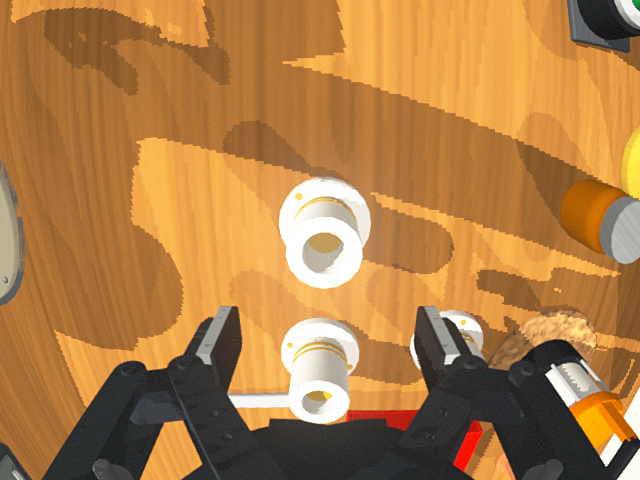

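View pics/s22.png

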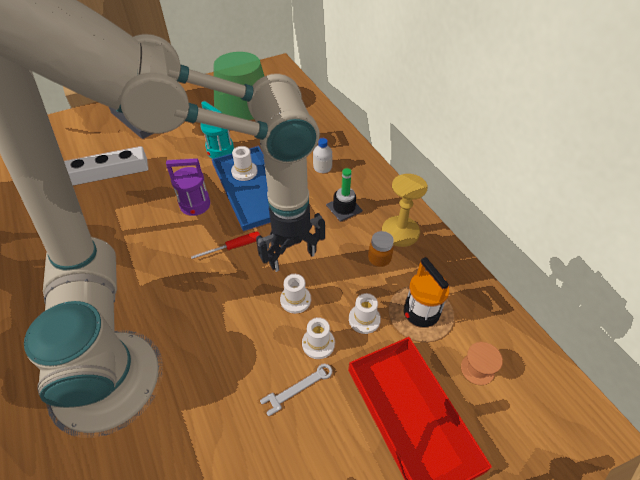

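A stands upright on the stand at side (243,163). D is centred between the jaws, so I'll grasp it.

>>> {"method": "arm_command", "body": {"series": [[[75,0,-0.5,40,0],[75,0,-0.5,80,0],[75,0,-0.5,101,0],[75,0,-0.5,103,0],[75,0,-0.5,103,0],[35,0,-0.5,103,0],[35,0,-0.5,103,0],[35,0,-0.5,103,0],[35,0,-0.5,103,0],[35,0,-0.5,103,0]]], "newtons": 50}}

```text
clock: 50.6
eef_pos: [0.4363, -0.0106, 0.0431]
tcp_rot: [2.221, 2.22, 0.002]
ft_force: [-1.3, 0.7, 5.2]
gripper_width: 0.047
```

>>> {"method": "arm_command", "body": {"series": [[[35,0,0,-15,0],[35,0,0,-45,0],[35,0,0,-85,0],[35,0,0,-110,0],[35,30,4,-110,0],[35,80,10,-110,0],[35,130,16,-110,0],[35,180,22,-110,0],[35,230,28,-110,0],[35,275,34,-110,0]]]}}

```text
clock: 51.85
eef_pos: [0.4696, 0.2663, 0.1521]
tcp_rot: [2.22, 2.222, 0.001]
ft_force: [1.2, -0.4, -2.7]
gripper_width: 0.0469
```

Run:
```python
from h import *
go(.473,.292,.0825)
p,d,K,T,s=wrist('w23.png')
```

```text
t 51.85 tcp [0.4696 0.2663 0.1521] F [ 1.2 -0.4 -2.7] w 0.0469 q6 0.39 | shift [25.7  3.4 69.6] turn 0.001 tilt [0.0006 0.0002]
```

View pics/w23.png

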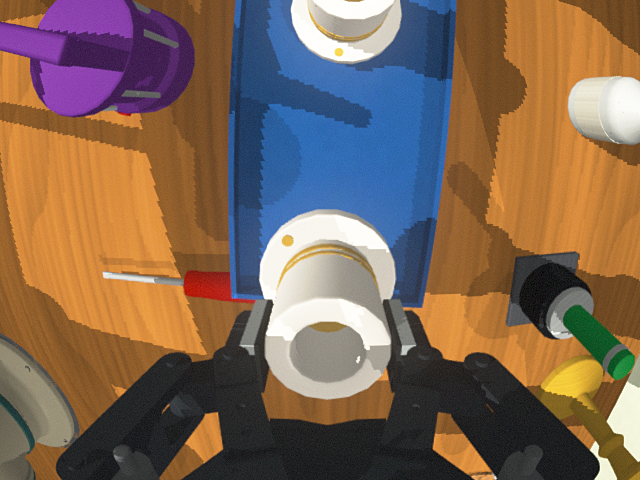

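>>> {"method": "arm_command", "body": {"series": [[[35,20,3,0,0],[35,27,4,0,0],[35,27,4,20,0],[35,27,4,45,0],[35,27,4,58,0],[35,27,4,64,0],[35,27,4,67,0],[35,27,4,69,0],[35,27,4,71,0],[35,27,4,71,0]]]}}

```text
clock: 53.15
eef_pos: [0.4743, 0.2918, 0.0832]
tcp_rot: [2.221, 2.221, 0.003]
ft_force: [-2.0, -1.2, 8.0]
gripper_width: 0.0473
```

>>> {"method": "arm_command", "body": {"series": [[[60,0,0,0,0],[72,0,0,0,0],[75,0,0,0,0],[75,0,0,-20,0],[75,0,0,-60,0],[75,0,0,-100,0],[75,-30,0,-105,0],[75,-75,0,-105,0],[75,-130,0,-105,0],[75,-185,0,-105,0]]]}}

```text
clock: 54.4
eef_pos: [0.4737, 0.1051, 0.1858]
tcp_rot: [2.22, 2.222, 0.001]
ft_force: [0.4, -0.2, 0.7]
gripper_width: 0.0752
```

Run:
```python
from h import *
from fl import circ
go(.552,-.130,.145)
p,d,K,T=cap('top','t24.png')
v,u=np.mgrid[:480,:640]
X=(np.stack([(u-K[0,2])/K[0,0]*d,(v-K[1,2])/K[1,1]*d,d,np.ones_like(d)],-1)@T.T)[...,:3]
q=X.reshape(-1,3); q=q[(q[:,2]>.066)&(q[:,2]<.082)&(q[:,1]<-.03)&(q[:,1]>-.23)&(q[:,0]>.36)&(q[:,0]<.6)]
for c in [(.552,-.129),(.445,-.12),(.43,-.13)]:
    for _ in range(5):
        w=q[np.hypot(q[:,0]-c[0],q[:,1]-c[1])<.035]
        if len(w): c=w[:,:2].mean(0)
    print(len(w),c,cv2.minEnclosingCircle(w[:,:2].astype(np.float32)) if len(w) else 0)
cap('side','s24.png')
```

```text
t 54.4 tcp [0.4737 0.1051 0.1858] F [ 0.4 -0.2  0.7] w 0.0752 q6 0.07 | shift [-235.2   78.    40.9] turn 0.001 tilt [ 0.0006 -0.    ]
172 [ 0.55060112 -0.129497  ] ((0.5516897439956665, -0.12991803884506226), 0.024184387177228928)
188 [ 0.43028681 -0.13473193] ((0.43039923906326294, -0.13450735807418823), 0.024182148277759552)
188 [ 0.43028681 -0.13473193] ((0.43039923906326294, -0.13450735807418823), 0.024182148277759552)
```

View pics/t24.png

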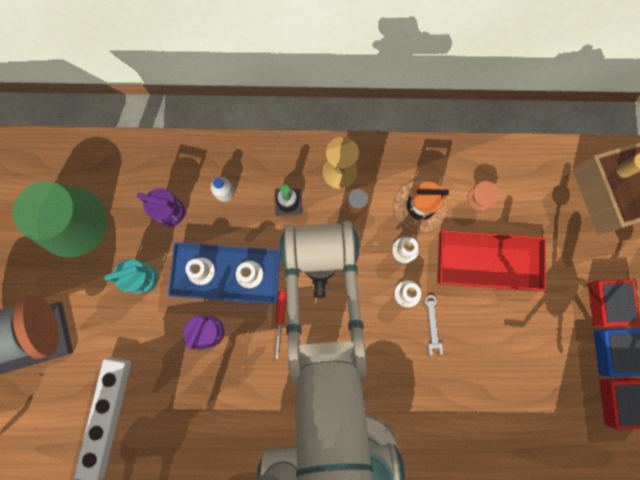

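View pics/s24.png

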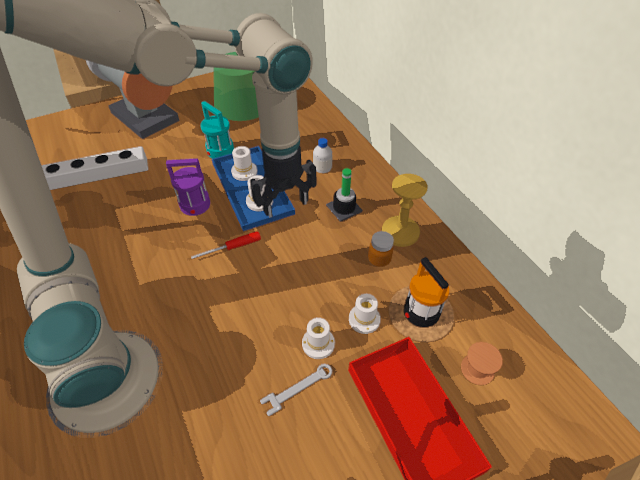

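C was knocked to (0.430, -0.1345); B is unmoved. Fetching B first.

>>> {"method": "arm_command", "body": {"series": [[[75,-40,13,0,0],[75,-90,30,0,0],[75,-140,47,0,0],[75,-190,63,0,0],[75,-225,75,0,0],[75,-236,78,0,0],[75,-236,78,25,0],[75,-236,78,40,0],[75,-236,78,40,0],[75,-236,78,40,0]]]}}

```text
clock: 55.75
eef_pos: [0.5521, -0.1289, 0.1464]
tcp_rot: [2.22, 2.222, 0.001]
ft_force: [1.1, -0.4, 0.1]
gripper_width: 0.0752
```

Run:
```python
from h import *
p,d,K,T,s=wrist('w25.png')
go(.552,-.130,.042)
```

```text
t 55.8 tcp [ 0.5523 -0.1291  0.1466] F [ 0.4  0.1 -0.7] w 0.0753 q6 -0.35 | shift [ -0.8  -0.5 104.6] turn 0.001 tilt [ 0.0015 -0.0003]
```

View pics/w25.png

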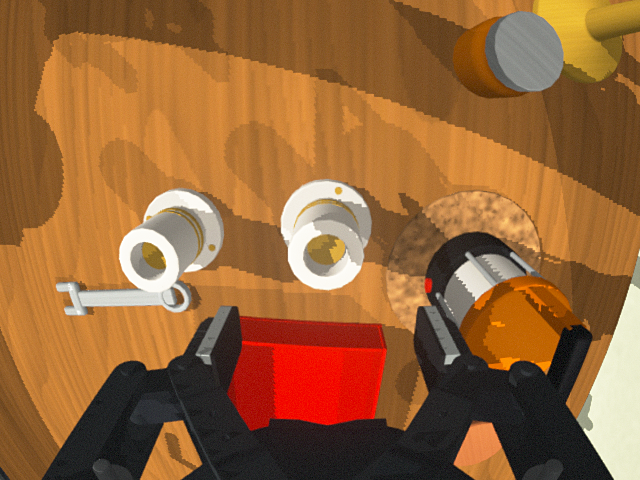

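>>> {"method": "arm_command", "body": {"series": [[[75,-0.5,-0.5,40,0],[75,-0.5,-0.5,80,0],[75,-0.5,-0.5,102,0],[75,-0.5,-0.5,104,0],[75,-0.5,-0.5,104,0],[35,-0.5,-0.5,104,0],[35,-0.5,-0.5,104,0],[35,-0.5,-0.5,104,0],[35,-0.5,-0.5,104,0],[35,-0.5,-0.5,104,0]]], "newtons": 50}}

```text
clock: 57.05
eef_pos: [0.5523, -0.1303, 0.0434]
tcp_rot: [2.219, 2.22, 0.002]
ft_force: [0.2, -0.5, 7.4]
gripper_width: 0.046
```

>>> {"method": "arm_command", "body": {"series": [[[35,0,0,-15,0],[35,0,0,-45,0],[35,0,0,-85,0],[35,-20,-4,-95,0],[35,-60,-9,-95,0],[35,-110,-15,-95,0],[35,-160,-21,-95,0],[35,-210,-27,-95,0],[35,-255,-33,-95,0],[35,-300,-37,-95,0]]]}}

```text
clock: 58.3
eef_pos: [0.5123, -0.4321, 0.1355]
tcp_rot: [-2.221, -2.218, 0.001]
ft_force: [0.1, -0.1, -2.1]
gripper_width: 0.0458
```

Run:
```python
from h import *
p,d,K,T,s=wrist('w26.png')
go(.516,-.43,.0465)
cap('side','s26.png')
```

```text
t 58.35 tcp [ 0.5118 -0.4397  0.1354] F [ 1.3 -4.9 -1.4] w 0.046 q6 -0.8 | shift [10.4  4.3 88.8] turn -0.003 tilt [-0.0014 -0.0072]
```

View pics/s26.png

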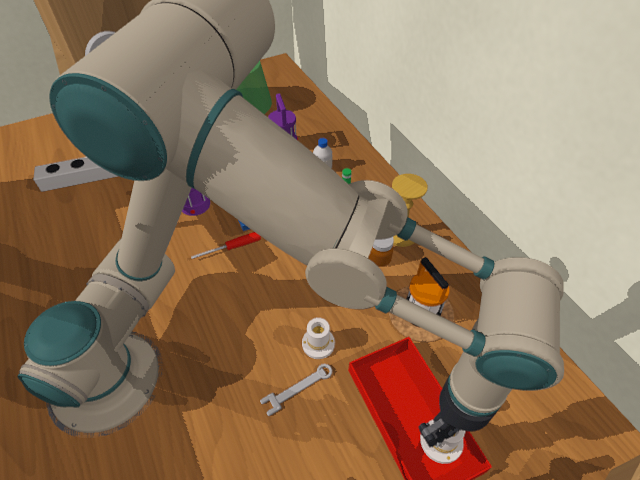

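View pics/w26.png

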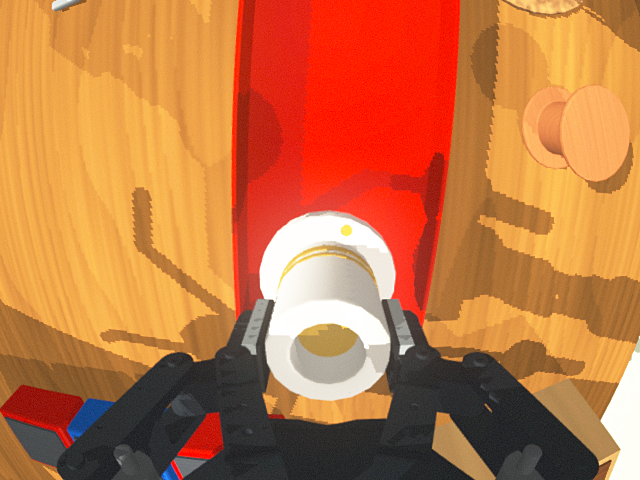

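>>> {"method": "arm_command", "body": {"series": [[[35,0,0,0,0],[35,0,0,0,0],[35,0,0,25,0],[35,0,0,55,0],[35,0,0,75,0],[35,0,0,84,0],[35,0,0,88,0],[35,0,0,90,0],[35,0,0,91,0],[35,0,0,91,0]]]}}

```text
clock: 59.65
eef_pos: [0.5148, -0.4302, 0.0474]
tcp_rot: [2.22, 2.22, 0.001]
ft_force: [-0.4, 2.6, 5.5]
gripper_width: 0.0459
```

>>> {"method": "arm_command", "body": {"series": [[[60,0,0,0,0],[72,0,0,0,0],[75,0,0,0,0],[75,0,0,-20,0],[75,0,0,-60,0],[75,0,0,-100,0],[75,20,-5,-110,0],[75,65,-18,-110,0],[75,115,-32,-110,0],[75,165,-47,-110,0]]]}}

```text
clock: 60.9
eef_pos: [0.4655, -0.262, 0.1544]
tcp_rot: [-2.22, -2.219, -0.0]
ft_force: [1.2, 0.7, -0.4]
gripper_width: 0.0751
```

>>> {"method": "arm_command", "body": {"series": [[[75,45,-13,0,0],[75,85,-25,0,0],[75,115,-33,0,0],[75,130,-37,0,0],[75,130,-37,8,0],[75,130,-37,10,0],[75,130,-37,10,0],[75,130,-37,10,0],[75,130,-37,10,0],[75,130,-37,10,0]]]}}

```text
clock: 62.15
eef_pos: [0.4303, -0.1352, 0.1458]
tcp_rot: [2.222, 2.221, 0.0]
ft_force: [0.4, -0.1, -0.4]
gripper_width: 0.0752
```

Run:
```python
from h import *
p,d,K,T,s=wrist('w27.png')
go(.4308,-.1345,.0425)
# rim centre by white rim mask
```

```text
t 62.2 tcp [ 0.4303 -0.1351  0.1458] F [ 0.9 -0.  -0.4] w 0.0752 q6 -0.46 | shift [  0.6   0.5 103.3] turn -0.0 tilt [0.0002 0.    ]
```

View pics/w27.png

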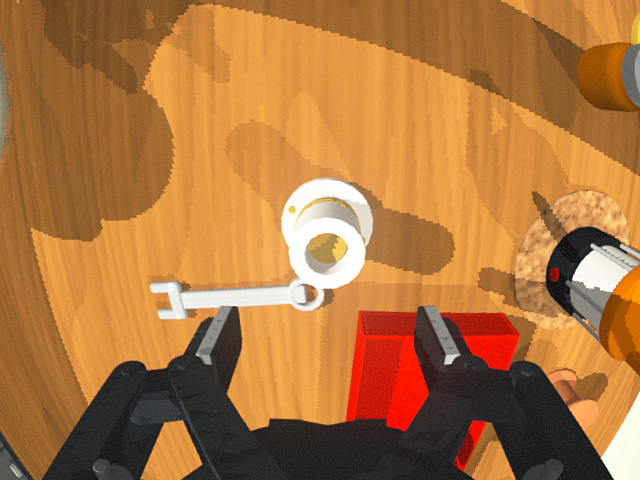

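>>> {"method": "arm_command", "body": {"series": [[[75,0.5,0.5,40,0],[75,0.5,0.5,80,0],[75,0.5,0.5,101,0],[75,0.5,0.5,103,0],[75,0.5,0.5,103,0],[35,0.5,0.5,103,0],[35,0.5,0.5,103,0],[35,0.5,0.5,103,0],[35,0.5,0.5,103,0],[35,0.5,0.5,103,0]]], "newtons": 50}}

```text
clock: 63.45
eef_pos: [0.4313, -0.1348, 0.0441]
tcp_rot: [2.22, 2.22, 0.001]
ft_force: [-2.2, -0.3, 5.1]
gripper_width: 0.0472
```

>>> {"method": "arm_command", "body": {"series": [[[35,0,0,-15,0],[35,0,0,-45,0],[35,0,0,-85,0],[35,-15,9,-95,0],[35,-50,29,-95,0],[35,-90,52,-95,0],[35,-130,76,-95,0],[35,-155,90,-95,0],[35,-161,94,-95,0],[35,-161,94,-95,0]]]}}

```text
clock: 64.7
eef_pos: [0.5242, -0.2948, 0.1375]
tcp_rot: [-2.221, -2.22, -0.0]
ft_force: [-0.4, 0.3, -2.4]
gripper_width: 0.0469
```

Run:
```python
from h import *
p,d,K,T,s=wrist('w28.png')
go(.524,-.296,.0465)
```

```text
t 64.75 tcp [ 0.5238 -0.2942  0.1375] F [-0.3  0.3 -2.1] w 0.0471 q6 -0.63 | shift [-1.9  0.3 91. ] turn 0.0 tilt [-0.0014  0.0016]
```

View pics/w28.png

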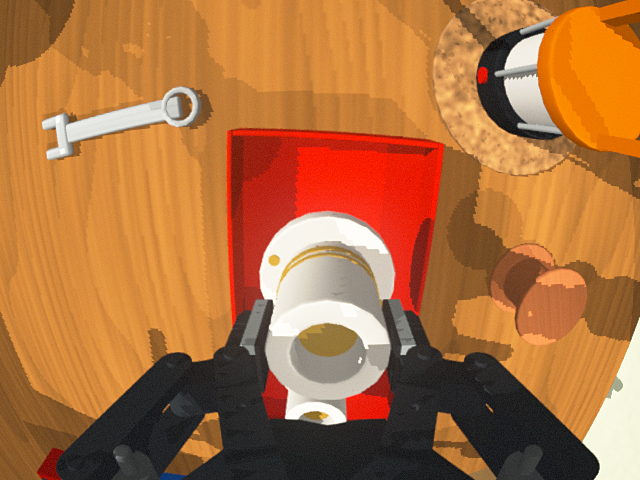

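>>> {"method": "arm_command", "body": {"series": [[[35,0,0,0,0],[35,0,0,25,0],[35,0,0,55,0],[35,0,0,75,0],[35,0,0,83,0],[35,0,0,86,0],[35,0,0,88,0],[35,0,0,90,0],[35,0,0,91,0],[35,0,0,91,0]]]}}

```text
clock: 66.0
eef_pos: [0.5252, -0.2958, 0.0481]
tcp_rot: [2.22, 2.22, 0.001]
ft_force: [-1.3, 0.5, 5.9]
gripper_width: 0.0469
```

>>> {"method": "arm_command", "body": {"series": [[[60,0,0,0,0],[72,0,0,0,0],[75,0,0,0,0],[75,0,0,-20,0],[75,0,0,-60,0],[75,0,0,-110,0],[75,0,0,-160,0],[75,0,-40,-200,0],[75,0,-80,-200,0],[75,0,-120,-200,0]]]}}

```text
clock: 67.25
eef_pos: [0.4038, -0.2955, 0.2473]
tcp_rot: [2.22, 2.221, -0.0]
ft_force: [-0.2, -0.4, -0.5]
gripper_width: 0.075
```

Run:
```python
from h import *
go(0.4,-.3,.25)
cap('side','s29.png');cap('top','t29.png');cap('wrist','w29.png')
```

```text
t 67.25 tcp [ 0.4038 -0.2955  0.2473] F [-0.2 -0.4 -0.5] w 0.075 q6 -0.77 | shift [-4.5 -3.8 -2.7] turn 0.0 tilt [ 0.0009 -0.0011]
```

View pics/s29.png

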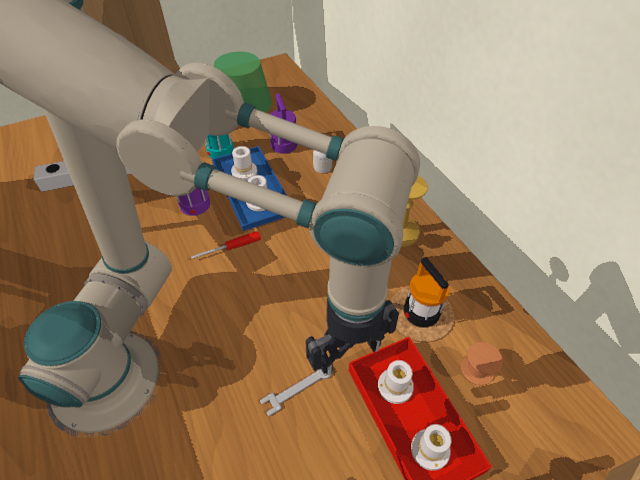

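View pics/t29.png

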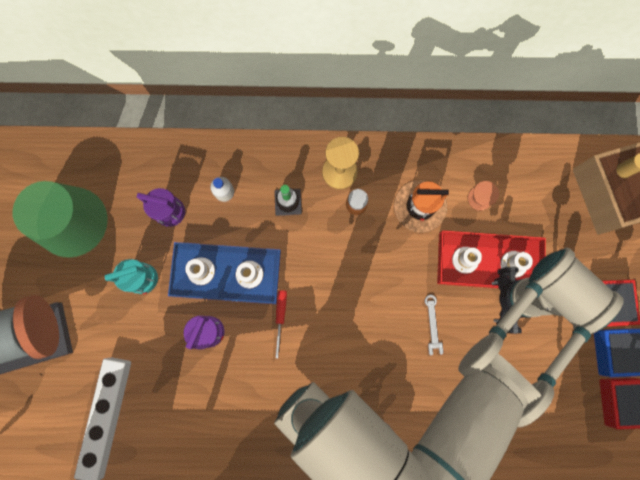

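View pics/w29.png

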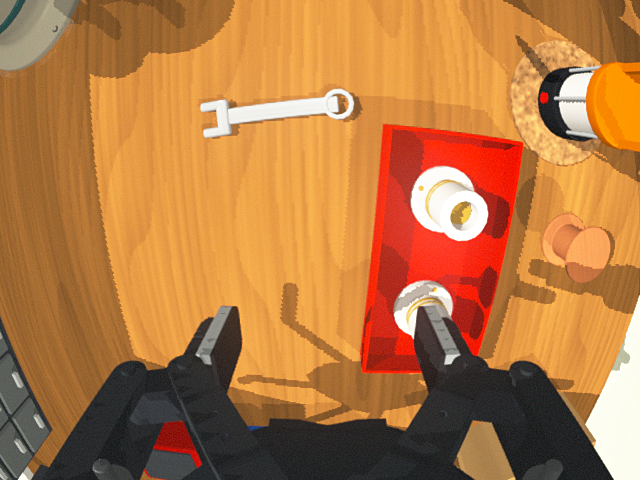

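Run:
```python
from h import *
p,d,K,T=cap('top')
v,u=np.mgrid[:480,:640]
X=(np.stack([(u-K[0,2])/K[0,0]*d,(v-K[1,2])/K[1,1]*d,d,np.ones_like(d)],-1)@T.T)[...,:3].reshape(-1,3)
def f(c,lo,hi,r=.035):
    w=X[(np.hypot(X[:,0]-c[0],X[:,1]-c[1])<r)&(X[:,2]>lo)&(X[:,2]<hi)]; print(c,len(w),w.mean(0).round(3) if len(w) else '')
f((.481,.421),.105,.125);f((.474,.292),.105,.125);f((.525,-.296),.07,.09);f((.683,.198),.128,.15);f((.677,-.177),.15,.18,.05);f((.677,.006),.06,.09,.05)
from workcell import close_job
print(close_job())
```

```text
(0.481, 0.421) 209 [0.481 0.42  0.114]
(0.474, 0.292) 198 [0.475 0.291 0.115]
(0.525, -0.296) 186 [ 0.524 -0.296  0.078]
(0.683, 0.198) 76 [0.684 0.197 0.138]
(0.677, -0.177) 206 [ 0.676 -0.175  0.166]
(0.677, 0.006) 317 [0.677 0.006 0.075]
the job is handed in; nothing more can be done
None
```

I finished the job and handed it in at about 67 s.

- **Handlamp:** I lifted it off the blue stand by its handle first. It stands upright within a few mm of the cork pad's centre, with its handle top measured at 0.166.
- **Sorting:** four holders were there and the gauge was pushed into each. Two took it right up to the flange. The other two stopped it about 16 mm deep, with the push force climbing to 15–19 N.
    - **Passed:** both sound holders stand upright on the blue stand, with their rims measured at 0.114 and 0.115, as expected.
    - **Rejected:** both faulty holders are upright in the red bin. I measured the rim height of one (0.078). The other, at the far end, I checked only by eye in the side, top and wrist pictures.
- **Gauge:** it is back upright in its rest, with its top at 0.138, the right height for being seated.

One of the faulty holders was knocked about 2 cm aside while the arm was elsewhere. I spotted this in the side view and measured it again before picking it up. The gripper was clear of everything at hand-in. The other things on the bench look unmoved in the last pictures, though I re-measured only the jar. No check failed; the top camera read about 2 mm off from the arm's own position, and I allowed for that.

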